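# Stir the beads under the dropping funnel

### The job

Take the stirrer from its sloping rest and, holding it slanted to keep clear of the funnel that hangs over the glass dish, stir the beads: with its head down among them and running round close to the wall (about a centimetre off it), start at the side of the dish nearest the robot and go two full turns clockwise (seen from above), so that beads are really carried along. Touch the dish only with the stirrer and do not press hard on it; do not spill a bead, or bump the funnel, its stand or the bottles and flask nearby. Then lay the stirrer back in its rest as it was, tip on the toe, and let go.

Things in the scene. Friction and masses are not known exactly. Their poses are not given: they have to be found in the camera images.
- stirrer_grip (a point): Point to hold the stirrer by: on its axis, in the middle of the square blue handle's thickness, 30 mm below its top end. Axes as stirrer. It starts lying in its rest, leaning 35 degrees from vertical, handle upwards and towards the robot; its own y is then level, across the rest.
- stirrer: Straight stirrer, 200 mm long, about 0.1 kg. Origin at its round tip; z runs along it to the handle's top. From the tip: red head (24 mm across, round-ended, 0 to 45 mm), steel shaft (10 mm across, to 130 mm), blue handle (22 x 22 mm square bar, 130 to 200 mm, faces square to its own x and y).
- stirrer_tip (a point): End of the stirrer's round head, on its axis, 170 mm along the axis from stirrer_grip; axes as the stirrer's.
- stirrer_head (a point): Centre of the round end of the stirrer's red head (radius 12 mm), on the axis, 12 mm from the tip and 158 mm from stirrer_grip.
- rest: Fixed sloping rest for the stirrer, white on a green foot 160 x 100 x 12 mm. Origin: centre of the foot's underside, z up, -x roughly towards the robot. At home the stirrer's axis, tip to handle, lies along (-0.574, 0, 0.819) of this frame (35 degrees from vertical), in V cradles open towards (0.819, 0, 0.574): lift it out and lay it in that way.
- rest_seat (a point): Where the stirrer's tip sits on the toe plate when home: (45, 0, 35) mm in the rest's frame. Measured up the slope from here, the lower V cradle holds the head at 14 to 44 mm, the upper one the shaft at 104 to 118 mm; their walls stand 10 to 15 mm high beside it. The handle projects freely above.
- rest_grip (a point): Where stirrer_grip is when the stirrer is home: 170 mm up the slope from rest_seat.
- dish: Fixed round glass dish with straight walls: 140 mm across, 38 mm high, wall 4 mm (inner radius 66 mm), floor 5 mm thick, held by three small black lugs reaching 86 mm from the centre. Origin: centre of its underside on the bench; its axes are the world's (x away from the robot, y to the robot's left).
- stand: Fixed retort stand holding a funnel over the dish. Origin on the bench below the funnel's axis, at the dish's centre. Grey foot 110 x 120 x 12 mm and rod (12 mm thick, 420 mm high) centred 150 mm along its +x, which points beyond the dish. Clamp arm at 310 mm height.
- funnel_tip (a point): Lower end of the amber funnel's stem, 200 mm over the bench, above the dish's centre. Stem 12 mm across up to 245 mm, stopcock 44 mm wide at 232 mm, body 52 mm across up to 370 mm, collar 62 mm across at 310 mm. An upright gripper over the dish would hit it; with the stirrer leaning 35 degrees, handle towards the robot, there is room.
- orange1_center (a point): Centre of orange bead 1: a chunky drum 22 mm across and 18 mm high, 15 g, glazed, loose on the dish's floor. The eight beads start in one layer in a ring about 44 mm from the dish's centre, the orange ones on its left half, white on its right; the middle is free (27 mm radius). Beads, dish and the stirrer's head are slippery.
- orange2_center (a point): Centre of orange bead 2: a chunky drum 22 mm across and 18 mm high, 15 g, glazed, loose on the dish's floor. The eight beads start in one layer in a ring about 44 mm from the dish's centre, the orange ones on its left half, white on its right; the middle is free (27 mm radius). Beads, dish and the stirrer's head are slippery.
- orange3_center (a point): Centre of orange bead 3: a chunky drum 22 mm across and 18 mm high, 15 g, glazed, loose on the dish's floor. The eight beads start in one layer in a ring about 44 mm from the dish's centre, the orange ones on its left half, white on its right; the middle is free (27 mm radius). Beads, dish and the stirrer's head are slippery.
- orange4_center (a point): Centre of orange bead 4: a chunky drum 22 mm across and 18 mm high, 15 g, glazed, loose on the dish's floor. The eight beads start in one layer in a ring about 44 mm from the dish's centre, the orange ones on its left half, white on its right; the middle is free (27 mm radius). Beads, dish and the stirrer's head are slippery.
- white1_center (a point): Centre of white bead 1: a chunky drum 22 mm across and 18 mm high, 15 g, glazed, loose on the dish's floor. The eight beads start in one layer in a ring about 44 mm from the dish's centre, the orange ones on its left half, white on its right; the middle is free (27 mm radius). Beads, dish and the stirrer's head are slippery.
- white2_center (a point): Centre of white bead 2: a chunky drum 22 mm across and 18 mm high, 15 g, glazed, loose on the dish's floor. The eight beads start in one layer in a ring about 44 mm from the dish's centre, the orange ones on its left half, white on its right; the middle is free (27 mm radius). Beads, dish and the stirrer's head are slippery.
- white3_center (a point): Centre of white bead 3: a chunky drum 22 mm across and 18 mm high, 15 g, glazed, loose on the dish's floor. The eight beads start in one layer in a ring about 44 mm from the dish's centre, the orange ones on its left half, white on its right; the middle is free (27 mm radius). Beads, dish and the stirrer's head are slippery.
- white4_center (a point): Centre of white bead 4: a chunky drum 22 mm across and 18 mm high, 15 g, glazed, loose on the dish's floor. The eight beads start in one layer in a ring about 44 mm from the dish's centre, the orange ones on its left half, white on its right; the middle is free (27 mm radius). Beads, dish and the stirrer's head are slippery.
- reagent: Bystander, loose: closed amber reagent bottle, 72 mm across, 160 mm high. Origin: centre of its underside, z up.
- flask: Bystander, loose: green-tinted conical flask, 84 mm across at the foot, 130 mm high. Origin: centre of its underside, z up.
- wash: Bystander, loose: white plastic bottle with a red cap, 64 mm across, 150 mm high. Origin: centre of its underside, z up.
Things that resemble listed ones, but are neither listed nor needed, are in the scene too. What is shaped like the stirrer but orange or yellow is not meant.

How it is judged (in metres and radians):
On the way, in this order (a step that is already met when the one before it is completed fails the run):
1. first round: the stirrer's head, down among the beads, passes the near side of the dish (as seen from the robot), over 25 mm from the centre (x of stirrer_head in the frame of dish below -0.025 m and y of stirrer_head in the frame of dish between -0.02 and 0.02 m and z of stirrer_head in the frame of dish below 0.034 m), for 0.04 s.
2. first round: the stirrer's head, down among the beads, passes the left side of the dish (as seen from the robot), over 25 mm from the centre (y of stirrer_head in the frame of dish above 0.025 m and x of stirrer_head in the frame of dish between -0.02 and 0.02 m and z of stirrer_head in the frame of dish below 0.034 m), for 0.04 s.
3. first round: the stirrer's head, down among the beads, passes the far side of the dish (as seen from the robot), over 25 mm from the centre (x of stirrer_head in the frame of dish above 0.025 m and y of stirrer_head in the frame of dish between -0.02 and 0.02 m and z of stirrer_head in the frame of dish below 0.034 m), for 0.04 s.
4. first round: the stirrer's head, down among the beads, passes the right side of the dish (as seen from the robot), over 25 mm from the centre (y of stirrer_head in the frame of dish below -0.025 m and x of stirrer_head in the frame of dish between -0.02 and 0.02 m and z of stirrer_head in the frame of dish below 0.034 m), for 0.04 s.
5. second round: the stirrer's head, down among the beads, passes the near side of the dish (as seen from the robot), over 25 mm from the centre (all of step 1), for 0.04 s.
6. second round: the stirrer's head, down among the beads, passes the left side of the dish (as seen from the robot), over 25 mm from the centre (all of step 2), for 0.04 s.
7. second round: the head passes the far side; by then at least two beads of the same colour lie over 20 mm from where they started (all of step 3 and ((distance of each of orange1_center, orange2_center from where it was at the start of the episode above 0.02 m or distance of each of orange1_center, orange3_center from where it was at the start of the episode above 0.02 m or distance of each of orange1_center, orange4_center from where it was at the start of the episode above 0.02 m or distance of each of orange2_center, orange3_center from where it was at the start of the episode above 0.02 m or distance of each of orange2_center, orange4_center from where it was at the start of the episode above 0.02 m or distance of each of orange3_center, orange4_center from where it was at the start of the episode above 0.02 m) or (distance of each of white1_center, white2_center from where it was at the start of the episode above 0.02 m or distance of each of white1_center, white3_center from where it was at the start of the episode above 0.02 m or distance of each of white1_center, white4_center from where it was at the start of the episode above 0.02 m or distance of each of white2_center, white3_center from where it was at the start of the episode above 0.02 m or distance of each of white2_center, white4_center from where it was at the start of the episode above 0.02 m or distance of each of white3_center, white4_center from where it was at the start of the episode above 0.02 m))), for 0.04 s.
8. second round: the stirrer's head, down among the beads, passes the right side of the dish (as seen from the robot), over 25 mm from the centre (all of step 4), for 0.04 s.
9. the second round is closed: the head is back at the near side (all of step 5), for 0.04 s.
At the end, for the whole second after the job is handed in: All eight beads lie inside the dish (centres within 68 mm of its centre); the stirrer is back at rest in its cradles (tip within 20 mm of rest_seat, stirrer_grip within 25 mm of rest_grip), released (horizontal distance between each of orange1_center, orange2_center, orange3_center, orange4_center, white1_center, white2_center, white3_center, white4_center and dish below 0.068 m and z of each of orange1_center, orange2_center, orange3_center, orange4_center, white1_center, white2_center, white3_center, white4_center in the frame of dish below 0.05 m and distance between stirrer_tip and rest_seat below 0.02 m and distance between stirrer_grip and rest_grip below 0.025 m and linear speed of stirrer below 0.02 m/s); the robot touches nothing.
It fails at once if a bead leaves the dish (horizontal distance between any of orange1_center, orange2_center, orange3_center, orange4_center, white1_center, white2_center, white3_center, white4_center and dish above 0.075 m).
It fails at once if the funnel or its stand is bumped (over 2 N) (contact force between stand and anything else above 2 N).
It fails at once if the stirrer is pressed on the glass dish with over 25 N (contact force between stirrer and dish above 25 N).
It fails at once if the robot itself touches the dish with over 2 N (contact force between any of the fingers, the arm and dish above 2 N).
It fails at once if a bystander is shifted over 30 mm or tipped (distance of any of reagent, flask, wash from where it was at the start of the episode above 0.03 m or angle between any of reagent, flask, wash's own z axis and vertical above 0.3 rad).
It also fails if it takes over 72 s, if anything falls off the work surface, if the arm or the gripper's body presses on something with over 40 N, if the wrist force passes 120 N, or if a joint passes its speed limit or range.

### The arm

A 7-joint arm with a two-finger parallel gripper is mounted at the origin on the work surface. World frame = base frame: x ahead of the robot, y to its left, z up, the work surface at z = 0. Lengths are in mm, angles in rad, forces in N, time in s.
With the tool pointing down it reaches from about 425 to 925 mm from the base axis. Payload 6.8 kg.
Tool frame: the origin (TCP) lies at the very end of the fingers, on their centre line; the grasp point (between the pads) lies 19 mm behind it; z points along the fingers, x is the direction in which the jaws open and shut, and the axes are right-handed (so a half turn about z gives the same grasp; the last joint's range is limited). The gripper opens to 85 mm and grips with 20 to 120 N. Pads are 22 mm wide; open, the fingers measure 114 mm over their backs; the gripper's body (76 mm by 85 mm) begins 54 mm behind the grasp point. The pads swing forward as they close: fully open they stand 13 mm farther back than shut.
Start: joints at [1.195, 0.477, 0.022, 1.555, -0.011, 1.109, -0.083], TCP at [178.621, -650.955, 231.308] pointing down, gripper open.
Joint ranges: [-2.96, 2.96], [-0.34, 2.1], [-1.41, 1.46], [0.24, 2.44], [-1.37, 4.51], [0.17, 1.92], [-2.96, 2.96]. Speed limits (rad/s): [2.39, 2.39, 3.14, 3.14, 3.14, 3.14, 3.14].

### API

Orientations are given as a unit quaternion [x, y, z, w].
In Python, from bench import ctrl gives the robot as it stands. The module is installed in compiled form; this text tells all that it offers.
- The arm moves only by the tool move_arm, never from a script. Its argument "motion" is a list of rows, each an object of numbers: "tx", "ty", "tz": the shift along the tool's x, y, z in m; "wx", "wy", "wz": the turn, a rotation vector about the tool's x, y, z in degrees. In form: [{"tx": .., "ty": .., "tz": .., "wx": .., "wy": .., "wz": ..}, ...]. A call has 1 to 8 rows; each row shifts and turns the pose as measured when the row begins, along the tool's axes as they then stand; what a row does not reach is not made up. A row lasts 1/8 s, in which the tool goes at most 62.5 mm and 10.7 degrees, less where a joint would pass 70% of its speed; a pose out of reach is approached as far as the arm can. A call with a gripper value outside its range is refused whole. "fingers" is the finger opening in m, from 0 to 0.0854, set as the call begins (left out, the last holds). The fingers move at their own pace and stop on an object; "squeeze" is the grip in N (left out, the last holds). Time passes only in rows, so rows that do not move let the fingers close. It gives the time, the measured TCP pose, the force and the opening at its end, in the units of the state.
- ctrl.read_state(): the state, without advancing time (a new reading comes with each control period).
- ctrl.get_image(name): name is "scene" or "side" or "wrist"; returns a dict with "pixels" (420x560x3 uint8, red, green, blue), "range_z" (420x560 float32, mm along the optical axis (not along the pixel's ray), 0 where there is no reading), "vertical_fov" (degrees; the focal length in pixels is half the picture's height over the tangent of half this angle, whatever the lens; pixels are square), "cx", "cy" (the principal point, pixels), "dist" ([k1, k2, p1, p2, k3] as OpenCV has them; the pictures are not rectified), "extrinsics" (4x4, takes a point from camera to world coordinates). Camera axes: x right, y up, looking along -z (the intrinsics and any distortion apply to the point x, -y, -z); pixel columns grow to the right and rows downward; lengths in mm; the calibration is good to about 2 mm. A picture is of the moment at which its call begins.
- ctrl.sign_off(): hands the job in, once; it reports no verdict.
The state is a dict: "clock": time; "joint_pos": joint angles; "dq": joint speeds; "joint_efforts": joint torques, N m; "tcp_pos": TCP position; "ee_rot": TCP orientation; "ft_force": force on the tool from outside, world axes, zero at the start; "wrist_torque": the same for the moment, N m; "finger_gap": finger opening in mm.
Only numpy, scipy, OpenCV 4.12 (cv2) and the standard library are available. Lean on these libraries where they do the work, as an engineer would, in place of code of your own. Each camera call takes 0.05 s, during which the arm holds its last target. There are 200 camera calls.

## Working session

There is one attempt and no reset: what is moved stays moved. The work goes in short steps, Python scripts to look and compute and a tool call to move; the robot and the scene stay as the last step left them, time stands still between calls to the robot, and variables do not carry over. Pictures are saved under pics/ and viewed, about 8 in all and at most 12, crops included, and the job is handed in when it is done.

Besides the shell and the picture viewer there is one more tool, called after "Request:" by a JSON object that holds its "fn" and its "kwargs". move_arm: Moves the arm, as the interface text tells. Its arguments: {"type":"object","properties":{"motion":{"type":"array"},"fingers":{"type":"number"},"squeeze":{"type":"number"}},"required":["motion"]}

```bash
mkdir -p pics; cat > h.py <<'E'
import numpy as np, cv2
from bench import ctrl
def get(name):
    return ctrl.get_image(name)
def K(im):
    h,w=im["pixels"].shape[:2]; f=h/2/np.tan(np.radians(im["vertical_fov"])/2)
    return np.array([[f,0,im["cx"]],[0,f,im["cy"]],[0,0,1.]])
def rays(im,uv):
    uv=np.asarray(uv,float).reshape(-1,1,2)
    n=cv2.undistortPoints(uv,K(im),np.array(im["dist"],float))[:,0]
    d=np.c_[n[:,0],-n[:,1],-np.ones(len(n))]
    E=np.array(im["extrinsics"]); return E[:3,3],d@E[:3,:3].T
def plane(im,uv,z):
    o,d=rays(im,uv); return o+d*((z-o[2])/d[:,2])[:,None]
def depth(im,uv):
    uv=np.asarray(uv).reshape(-1,2); o,d=rays(im,uv)
    r=im["range_z"][uv[:,1].astype(int),uv[:,0].astype(int)]
    return o+d*r[:,None], r
def proj(im,P):
    E=np.linalg.inv(np.array(im["extrinsics"])); P=np.asarray(P,float).reshape(-1,3)
    c=P@E[:3,:3].T+E[:3,3]; c=c*[1,-1,-1]
    return cv2.projectPoints(c,np.zeros(3),np.zeros(3),K(im),np.array(im["dist"],float))[0][:,0]
def save(im,fn): cv2.imwrite(fn,im["pixels"][:,:,::-1])
E
python3 - <<'E'
from h import *
import pickle
D={n:get(n) for n in("scene","side","wrist")}
pickle.dump(D,open("d0.pkl","wb"))
for n in("scene","side"):save(D[n],f"pics/{n}0.png")
for n in D: print(n,D[n]["vertical_fov"],D[n]["dist"],np.round(D[n]["extrinsics"],2).tolist())
print(ctrl.read_state())
E
```

```text
scene 42.5166254454259 [-0.08568717  0.          0.          0.          0.        ] [[-0.56, -0.62, 0.55, 1498.63], [0.83, -0.41, 0.38, 692.03], [-0.01, 0.67, 0.74, 1467.99], [0.0, 0.0, 0.0, 1.0]]
side 57.43432827563314 [0.02665261 0.         0.         0.         0.        ] [[0.98, 0.1, -0.17, 308.07], [-0.2, 0.58, -0.79, -814.89], [0.02, 0.81, 0.59, 732.41], [0.0, 0.0, 0.0, 1.0]]
wrist 64.29804095621483 [-0.0656118  0.         0.         0.         0.       ] [[0.26, 0.93, 0.26, 245.63], [-0.96, 0.25, 0.07, -632.72], [-0.0, -0.27, 0.96, 372.55], [0.0, 0.0, 0.0, 1.0]]
{'clock': 0.15, 'joint_pos': array([ 1.19491789,  0.47760159,  0.02233688,  1.55617863, -0.01149743,
        1.10928741, -0.08307812]), 'dq': array([ 0.00028418, -0.00035875,  0.00160204, -0.00190039,  0.00072519,
        0.00028571,  0.00085444]), 'joint_efforts': array([ 2.39686371e-03, -5.96927118e+01,  1.60995785e+00, -2.81494153e+01,
        1.26004391e-02,  6.57456141e-03,  5.11481034e-06]), 'tcp_pos': array([ 178.48548482, -650.52710478,  230.57395976]), 'ee_rot': array([ 7.95184673e-01, -6.06366954e-01, -5.61836868e-04, -3.71405072e-04]), 'ft_force': array([-1.04060405,  0.23664997, -0.36949378]), 'wrist_torque': array([ 0.01197567,  0.01330888, -0.00485124]), 'finger_gap': 85.30679525834921}
```

View pics/scene0.png

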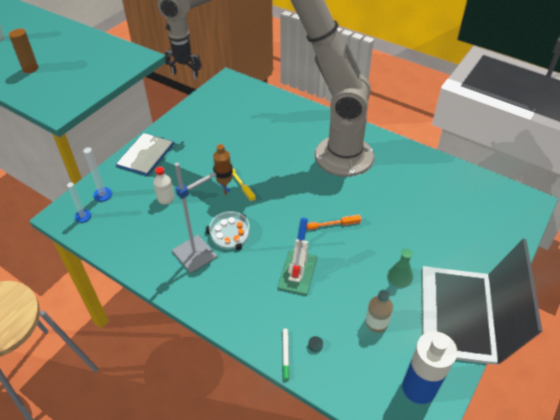

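View pics/side0.png

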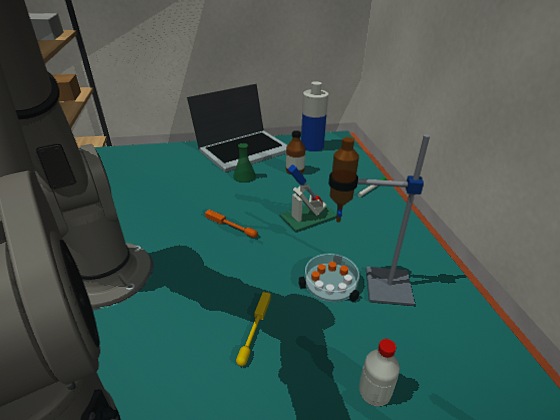

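Scene picture: blue-handled stirrer with its handle at (303,229) and red head at (295,270), in the rest whose foot is at (298,275). The dish is at (229,231) and the stand foot at (193,255). Look-alikes are the orange stirrer at (335,223) and the yellow one at (243,185), both lying flat on the bench. In the side picture the blue handle is at (297,175) and the dish at (331,277). I choose the blue handle and measure next.

```bash
python3 - <<'E'
from h import *
import pickle
D=pickle.load(open("d0.pkl","rb"))
for n in("scene","side"):
    im=D[n]; hsv=cv2.cvtColor(im["pixels"],cv2.COLOR_RGB2HSV)
    win={"scene":(265,200,335,300),"side":(270,150,345,235)}[n]
    def mask(lo,hi,w=win):
        m=cv2.inRange(hsv,np.array(lo),np.array(hi)); z=np.zeros_like(m); a,b,c,d=w; z[b:d,a:c]=m[b:d,a:c]; return z
    def pts(m):
        v,u=np.nonzero(m); P,r=depth(im,np.c_[u,v]); return np.c_[u,v][r>0],P[r>0]
    for nm,lo,hi in(("blue",(105,120,40),(130,255,255)),("red",(0,170,100),(6,255,255)),("white",(0,0,150),(180,50,255))):
        uv,P=pts(mask(lo,hi)); 
        if len(uv)==0: print(n,nm,0);continue
        c=P.mean(0);ax=np.linalg.svd(P-c)[2][0]
        print(n,nm,len(uv),uv.mean(0).round(1),"c",c.round(1),"ax",ax.round(3),"min",P.min(0).round(0),"max",P.max(0).round(0))
    # green foot: darker green; 
    uv,P=pts(mask((45,60,20),(82,255,140)))
    sel=(P[:,2]>6)&(P[:,2]<20)
    print("foot n",sel.sum(),np.median(P[sel,2]) if sel.any() else 0)
    if sel.sum()>10:
        q=P[sel,:2].astype(np.float32); print("rect",cv2.minAreaRect(q), cv2.boxPoints(cv2.minAreaRect(q)).round(0).tolist())
    # beads
    w={"scene":(205,210,255,252),"side":(300,250,365,302)}[n]
    for nm,lo,hi in(("orange",(5,150,120),(16,255,255)),("whitebead",(0,0,190),(180,45,255))):
        k,l,s,c=cv2.connectedComponentsWithStats(mask(lo,hi,w))
        for i in range(1,k):
            if s[i,4]>8: print(n,nm,s[i,4],c[i].round(1),plane(im,c[i],23 if n=="scene" else 20)[0].round(1))
a=cv2.resize(D["scene"]["pixels"][200:310,200:345],None,fx=4,fy=4,interpolation=cv2.INTER_CUBIC)
cv2.imwrite("pics/crop1.png",a[:,:,::-1])
E
```

```text
scene blue 129 [302.1 228.6] c [551.4 140.6 179.7] ax [ 0.559  0.192 -0.806] min [520. 125. 147.] max [573. 155. 208.]
scene red 55 [295.6 270.8] c [627.3 167.2  63.1] ax [ 0.511  0.172 -0.842] min [612. 156.  43.] max [639. 176.  77.]
scene white 435 [299.4 257.8] c [583.3 153.8  74. ] ax [0.973 0.221 0.069] min [324.  67.  -6.] max [652. 188. 150.]
foot n 157 11.33165620934301
rect ((655.4751586914062, 158.55517578125), (119.17999267578125, 61.89372253417969), 64.25170135498047) [[602.0, 118.0], [657.0, 91.0], [709.0, 199.0], [653.0, 226.0]]
scene orange 44 [239.9 228.2] [ 555.3 -109.9   23. ]
scene orange 15 [236.1 237. ] [595.  -97.1  23. ]
scene orange 10 [226.8 239. ] [ 619.9 -118.5   23. ]
scene whitebead 505 [224.8 231.3] [ 596.  -145.5   23. ]
scene whitebead 88 [244.1 232.5] [563.1 -85.9  23. ]
side blue 205 [304.  178.6] c [563.2 126.5 170.6] ax [-0.171 -0.938  0.303] min [ 519. -161.    1.] max [759. 616. 240.]
side red 10 [316.9 197.2] c [623.7 167.9  65.4] ax [ 0.292  0.81  -0.509] min [616. 150.   2.] max [660. 268.  76.]
side white 100 [294.3 182.2] c [569.7 283.6  68.6] ax [-0.005  0.985 -0.174] min [541. 119.  -1.] max [667. 631. 124.]
foot n 679 12.516922306808851
rect ((592.7227783203125, 151.86471557617188), (161.391845703125, 104.0143814086914), 18.362974166870117) [[500.0, 176.0], [533.0, 77.0], [686.0, 128.0], [653.0, 227.0]]
side orange 34 [332.1 264. ] [597.8 -93.   20. ]
side orange 36 [321.3 266.6] [566.  -97.5  20. ]
side orange 39 [343.7 268.3] [ 623.3 -114.8   20. ]
side orange 39 [315.5 273.7] [ 543.6 -120.6   20. ]
side whitebead 27 [347.6 276.9] [ 622.9 -147.2   20. ]
side whitebead 30 [318.7 283.1] [ 542.8 -155.    20. ]
side whitebead 26 [341.8 285.2] [ 598.6 -172.8   20. ]
side whitebead 32 [329.5 286.9] [ 566.2 -172.6   20. ]
```

View pics/crop1.png

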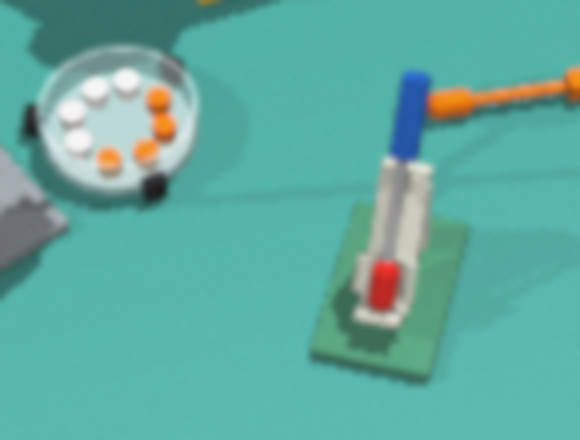

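Crop: the blue-handled, red-headed stirrer lies in the white V cradles on the green foot, with its handle at crop (410,110). The orange one lies flat beside it and isn't the one meant. Next I locate the dish rim, stand and obstacles.

```bash
python3 - <<'E'
from h import *
import pickle
D=pickle.load(open("d0.pkl","rb"))
im=D["side"]; hsv=cv2.cvtColor(im["pixels"],cv2.COLOR_RGB2HSV)
def pts(im,lo,hi,w):
    hsv=cv2.cvtColor(im["pixels"],cv2.COLOR_RGB2HSV)
    m=cv2.inRange(hsv,np.array(lo),np.array(hi)); v,u=np.nonzero(m); a,b,c,d=w
    k=(u>=a)&(u<c)&(v>=b)&(v<d); uv=np.c_[u,v][k]; P,r=depth(im,uv); return uv[r>0],P[r>0]
# grey foot of the stand, both views
for n,w in(("side",(365,262,420,306)),("scene",(168,232,218,272))):
    uv,P=pts(D[n],(0,0,60),(180,60,190),w); s=(P[:,2]>6)&(P[:,2]<20); q=P[s,:2].astype(np.float32)
    print(n,"standfoot",s.sum(),cv2.minAreaRect(q))
# rod & clamp, funnel: all points with depth above 60 in window
uv,P=pts(im,(0,0,0),(180,255,255),(325,130,440,270))
s=P[:,2]>60
for lo,hi in((180,215),(215,245),(250,300),(300,325),(330,370),(390,430)):
    t=(P[:,2]>lo)&(P[:,2]<hi)&(P[:,1]<50)&(P[:,1]>-260)
    if t.any():
        q=P[t]; rod=q[:,0]>690
        print(lo,hi,"funnel n",(~rod).sum(),q[~rod].mean(0).round(0),q[~rod].min(0).round(0),q[~rod].max(0).round(0),"rod",rod.sum(),np.median(q[rod],0).round(0) if rod.any() else "")
# wash bottle
uv,P=pts(im,(0,150,100),(8,255,255),(365,335,405,360)); print("wash cap",P.mean(0).round(0))
# black lugs
for n,w in(("side",(290,245,375,305)),("scene",(200,205,262,255))):
    hsv=cv2.cvtColor(D[n]["pixels"],cv2.COLOR_RGB2HSV); m=cv2.inRange(hsv,np.array((0,0,0)),np.array((180,255,45)))
    z=np.zeros_like(m); a,b,c,d=w; z[b:d,a:c]=m[b:d,a:c]
    k,l,s,c=cv2.connectedComponentsWithStats(z)
    for i in range(1,k):
        if s[i,4]>10: print(n,"lug",s[i].tolist(),c[i].round(1),plane(D[n],c[i],8)[0].round(0))
for n in("side","scene"):
    print(n,"dish predicted",proj(D[n],[[582.6,-134,23]]).round(1))
a=cv2.resize(D["side"]["pixels"][240:310,285:385],None,fx=7,fy=7,interpolation=cv2.INTER_CUBIC)
th=np.linspace(0,2*np.pi,72,endpoint=False)
for z,r,col in((38,70,(255,0,0)),(5,66,(0,255,0))):
    for p in proj(im,np.c_[582.6+r*np.cos(th),-134+r*np.sin(th),0*th+z]): cv2.circle(a,tuple(int(x) for x in ((p-[285,240]+.5)*7)),1,col,-1)
cv2.imwrite("pics/crop2.png",a[:,:,::-1])
E
```

```text
side standfoot 1066 ((722.0932006835938, -185.85693359375), (120.68262481689453, 110.058349609375), 73.01374053955078)
scene standfoot 796 ((697.3934936523438, -173.39154052734375), (127.21197509765625, 166.2534637451172), 70.62777709960938)
180 215 funnel n 21 [ 579. -142.  208.] [ 574. -145.  201.] [ 583. -139.  214.] rod 79 [ 721. -188.  197.]
215 245 funnel n 57 [ 576. -150.  235.] [ 569. -161.  215.] [ 585. -138.  245.] rod 69 [ 722. -187.  229.]
250 300 funnel n 284 [ 573. -157.  281.] [ 554. -167.  252.] [ 605. -133.  298.] rod 110 [ 722. -188.  276.]
300 325 funnel n 552 [ 604. -161.  314.] [ 549. -180.  301.] [ 690. -118.  325.] rod 232 [ 713. -195.  314.]
330 370 funnel n 424 [ 573. -157.  350.] [ 554. -167.  330.] [ 604. -123.  370.] rod 107 [ 722. -187.  350.]
390 430 funnel n 138 [ 578. -144.  402.] [ 568. -152.  390.] [ 593. -129.  409.] rod 114 [ 722. -187.  410.]
wash cap [ 578. -444.  151.]
side lug [299, 277, 7, 12, 70] [301.9 282.3] [ 504. -133.    8.]
side lug [348, 290, 12, 12, 87] [353.9 295.6] [ 622. -202.    8.]
scene lug [237, 246, 4, 3, 11] [238.4 246.9] [617. -72.   8.]
side dish predicted [[331.3 274.5]]
scene dish predicted [[229.8 230.2]]
```

View pics/crop2.png

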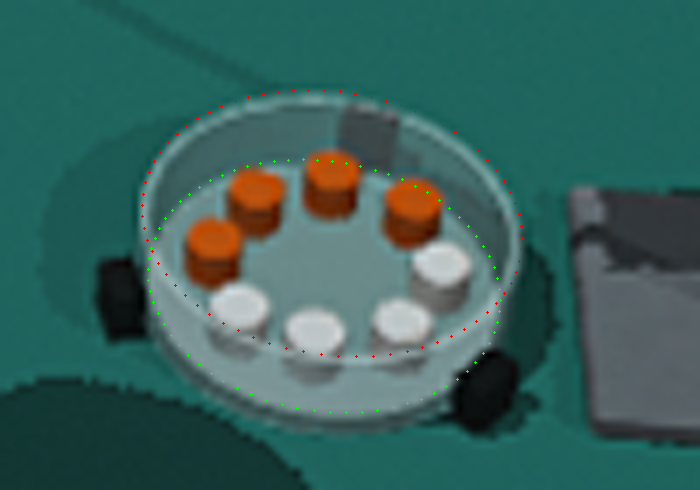

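Crop 2: the drawn rim circle (red) matches the visible rim (x 142 to 520, top y 92) within about 1 mm. Dish centre is about (582.5,-135.3). The beads leave a gap at the near side (about (225,275) in the crop). The funnel stem and rod agree with this, and the stand's x points at about -18°.

```bash
cat >> h.py <<'E'
from scipy.spatial.transform import Rotation as Ro, Slerp
import json
def R(yaw,tilt):
    c,s=np.cos(np.radians(yaw)),np.sin(np.radians(yaw)); t=np.radians(tilt)
    y=np.array([np.cos(t)*c,np.cos(t)*s,np.sin(t)]); z=np.array([np.sin(t)*c,np.sin(t)*s,-np.cos(t)])
    return Ro.from_matrix(np.c_[np.cross(y,z),y,z])
def cur():
    s=ctrl.read_state(); return s["tcp_pos"],Ro.from_quat(s["ee_rot"]),s
def rows(way,p=None,r=None,q=1):
    """way: list of (pos,Rot,n rows). prints rows in the tool frame, chained from the measured pose"""
    if p is None: p,r,_=cur()
    out=[]
    for P,Q,n in way:
        P=np.asarray(P,float); S=Slerp([0,1],Ro.concatenate([r,Q])); 
        p0=p
        for i in range(1,n+1):
            pn=p0+(P-p0)*i/n; rn=S(i/n)
            t=r.inv().apply(pn-p)/1000; w=np.degrees((r.inv()*rn).as_rotvec())
            d={k:round(float(v),4) for k,v in zip(("tx","ty","tz"),t) if abs(v)>1e-4}
            d.update({k:round(float(v),1) for k,v in zip(("wx","wy","wz"),w) if abs(v)>.05})
            out.append(d); p,r=pn,rn
    for i in range(0,len(out),8): print(json.dumps(out[i:i+8]))
G=np.array([542.8,135.4,174.2]); RY=18.4
E
python3 - <<'E'
from h import *
Q=R(RY,35); z=Q.as_matrix()[:,2]
rows([((400,-250,280),R(-32,0),12),(G-111*z,Q,12)])
E
```

```text
[{"tx": -0.0273, "ty": -0.0266, "tz": -0.0041, "wz": -11.1}, {"tx": -0.0217, "ty": -0.0314, "tz": -0.0041, "wz": -11.1}, {"tx": -0.0153, "ty": -0.035, "tz": -0.0041, "wz": -11.1}, {"tx": -0.0083, "ty": -0.0372, "tz": -0.0041, "wz": -11.1}, {"tx": -0.001, "ty": -0.0381, "tz": -0.0041, "wz": -11.1}, {"tx": 0.0063, "ty": -0.0376, "tz": -0.0041, "wz": -11.1}, {"tx": 0.0134, "ty": -0.0357, "tz": -0.0041, "wz": -11.1}, {"tx": 0.02, "ty": -0.0325, "tz": -0.0041, "wz": -11.1}]
[{"tx": 0.0259, "ty": -0.028, "tz": -0.0041, "wz": -11.1}, {"tx": 0.0308, "ty": -0.0225, "tz": -0.0041, "wz": -11.1}, {"tx": 0.0345, "ty": -0.0162, "tz": -0.0041, "wz": -11.1}, {"tx": 0.037, "ty": -0.0093, "tz": -0.0041, "wz": -11.1}, {"tx": 0.0295, "ty": -0.0103, "tz": 0.0012, "wx": -2.7, "wy": 1.3, "wz": -4.1}, {"tx": 0.0301, "ty": -0.0083, "tz": 0.0015, "wx": -2.7, "wy": 1.3, "wz": -4.1}, {"tx": 0.0306, "ty": -0.0062, "tz": 0.0018, "wx": -2.7, "wy": 1.3, "wz": -4.1}, {"tx": 0.0309, "ty": -0.0041, "tz": 0.0022, "wx": -2.7, "wy": 1.3, "wz": -4.1}]
[{"tx": 0.031, "ty": -0.002, "tz": 0.0028, "wx": -2.7, "wy": 1.3, "wz": -4.1}, {"tx": 0.031, "tz": 0.0034, "wx": -2.7, "wy": 1.3, "wz": -4.1}, {"tx": 0.0309, "ty": 0.0021, "tz": 0.0042, "wx": -2.7, "wy": 1.3, "wz": -4.1}, {"tx": 0.0306, "ty": 0.004, "tz": 0.005, "wx": -2.7, "wy": 1.3, "wz": -4.1}, {"tx": 0.0301, "ty": 0.0059, "tz": 0.0059, "wx": -2.7, "wy": 1.3, "wz": -4.1}, {"tx": 0.0295, "ty": 0.0077, "tz": 0.0069, "wx": -2.7, "wy": 1.3, "wz": -4.1}, {"tx": 0.0287, "ty": 0.0094, "tz": 0.008, "wx": -2.7, "wy": 1.3, "wz": -4.1}, {"tx": 0.0278, "ty": 0.011, "tz": 0.0091, "wx": -2.7, "wy": 1.3, "wz": -4.1}]
```

Request:
{"fn": "move_arm", "kwargs": {"motion": [{"tx": -0.027,"ty": -0.027,"tz": -0.004,"wz": -10.5},{"tx": -0.022,"ty": -0.031,"tz": -0.004,"wz": -10.5},{"tx": -0.015,"ty": -0.035,"tz": -0.004,"wz": -10.5},{"tx": -0.008,"ty": -0.037,"tz": -0.004,"wz": -10.5},{"tx": -0.001,"ty": -0.038,"tz": -0.004,"wz": -10.5},{"tx": 0.006,"ty": -0.038,"tz": -0.004,"wz": -10.5},{"tx": 0.013,"ty": -0.036,"tz": -0.004,"wz": -10.5},{"tx": 0.02,"ty": -0.032,"tz": -0.004,"wz": -10.5}]}}

```text
invalid input
```

```bash
python3 - <<'E'
from h import *
p,r,s=cur(); print(p.round(1),r.as_matrix().round(3).tolist(),s["joint_pos"].round(2),s["clock"])
Q=R(RY,35); z=Q.as_matrix()[:,2]
rows([((400,-250,280),R(-32,0),5),(G-111*z,Q,11)])
E
```

```text
[ 178.5 -650.5  230.6] [[0.265, -0.964, -0.0], [-0.964, -0.265, 0.001], [-0.001, 0.0, -1.0]] [ 1.19  0.48  0.02  1.56 -0.01  1.11 -0.08] 0.15
[{"tx": -0.0655, "ty": -0.0639, "tz": -0.0098, "wz": -26.5}, {"tx": -0.0301, "ty": -0.0865, "tz": -0.0098, "wz": -26.5}, {"tx": 0.0117, "ty": -0.0908, "tz": -0.0099, "wz": -26.5}, {"tx": 0.051, "ty": -0.076, "tz": -0.0099, "wz": -26.5}, {"tx": 0.0796, "ty": -0.0452, "tz": -0.0099, "wz": -26.5}, {"tx": 0.0321, "ty": -0.0112, "tz": 0.0014, "wx": -3.0, "wy": 1.4, "wz": -4.4}, {"tx": 0.0329, "ty": -0.0088, "tz": 0.0016, "wx": -3.0, "wy": 1.4, "wz": -4.4}, {"tx": 0.0334, "ty": -0.0063, "tz": 0.002, "wx": -3.0, "wy": 1.4, "wz": -4.4}]
[{"tx": 0.0338, "ty": -0.0039, "tz": 0.0026, "wx": -3.0, "wy": 1.4, "wz": -4.4}, {"tx": 0.0339, "ty": -0.0014, "tz": 0.0033, "wx": -3.0, "wy": 1.4, "wz": -4.4}, {"tx": 0.0338, "ty": 0.001, "tz": 0.0041, "wx": -3.0, "wy": 1.4, "wz": -4.4}, {"tx": 0.0335, "ty": 0.0034, "tz": 0.005, "wx": -3.0, "wy": 1.4, "wz": -4.4}, {"tx": 0.033, "ty": 0.0057, "tz": 0.0061, "wx": -3.0, "wy": 1.4, "wz": -4.4}, {"tx": 0.0323, "ty": 0.0079, "tz": 0.0072, "wx": -3.0, "wy": 1.4, "wz": -4.4}, {"tx": 0.0315, "ty": 0.01, "tz": 0.0085, "wx": -3.0, "wy": 1.4, "wz": -4.4}, {"tx": 0.0304, "ty": 0.0119, "tz": 0.0098, "wx": -3.0, "wy": 1.4, "wz": -4.4}]
```

Request:
{"fn": "move_arm", "kwargs": {"motion": [{"tx": -0.027,"ty": -0.027,"tz": -0.004,"wx": 0,"wy": 0,"wz": -10.5},{"tx": -0.022,"ty": -0.031,"tz": -0.004,"wx": 0,"wy": 0,"wz": -10.5},{"tx": -0.015,"ty": -0.035,"tz": -0.004,"wx": 0,"wy": 0,"wz": -10.5},{"tx": -0.008,"ty": -0.037,"tz": -0.004,"wx": 0,"wy": 0,"wz": -10.5},{"tx": -0.001,"ty": -0.038,"tz": -0.004,"wx": 0,"wy": 0,"wz": -10.5},{"tx": 0.006,"ty": -0.038,"tz": -0.004,"wx": 0,"wy": 0,"wz": -10.5},{"tx": 0.013,"ty": -0.036,"tz": -0.004,"wx": 0,"wy": 0,"wz": -10.5},{"tx": 0.02,"ty": -0.032,"tz": -0.004,"wx": 0,"wy": 0,"wz": -10.5}]}}

```text
clock: 1.15
tcp_pos: [331.4, -379.7, 260.6]
ee_rot: [0.995, 0.097, -0.002, -0.002]
ft_force: [0.7, 0.5, -0.1]
finger_gap: 85.7
```

```bash
sed -i 's/ if abs(v)>1e-4}/}/; s/ if abs(v)>.05}/}/; s/round(float(v),4)/round(float(v),3)/' h.py; python3 - <<'E'
from h import *
p,r,s=cur(); print(p.round(1),s["joint_pos"].round(2))
Q=R(RY,35); z=Q.as_matrix()[:,2]
rows([((400,-220,270),R(-20,0),4),(G-111*z,Q,8)])
E
```

```text
[ 331.4 -379.7  260.6] [ 1.07  0.19 -0.38  1.9   0.08  1.07  0.84]
[{"tx": 0.025, "ty": -0.036, "tz": -0.002, "wx": -0.1, "wy": 0.0, "wz": -14.7}, {"tx": 0.033, "ty": -0.028, "tz": -0.002, "wx": -0.1, "wy": 0.0, "wz": -14.7}, {"tx": 0.039, "ty": -0.019, "tz": -0.002, "wx": -0.1, "wy": 0.0, "wz": -14.7}, {"tx": 0.043, "ty": -0.009, "tz": -0.002, "wx": -0.1, "wy": 0.0, "wz": -14.7}, {"tx": 0.043, "ty": -0.005, "tz": 0.001, "wx": -4.2, "wy": 1.5, "wz": -4.6}, {"tx": 0.043, "ty": -0.001, "tz": 0.001, "wx": -4.2, "wy": 1.5, "wz": -4.6}, {"tx": 0.043, "ty": 0.002, "tz": 0.003, "wx": -4.2, "wy": 1.5, "wz": -4.6}, {"tx": 0.043, "ty": 0.005, "tz": 0.004, "wx": -4.2, "wy": 1.5, "wz": -4.6}]
[{"tx": 0.042, "ty": 0.008, "tz": 0.006, "wx": -4.2, "wy": 1.5, "wz": -4.6}, {"tx": 0.041, "ty": 0.011, "tz": 0.007, "wx": -4.2, "wy": 1.5, "wz": -4.6}, {"tx": 0.04, "ty": 0.014, "tz": 0.009, "wx": -4.2, "wy": 1.5, "wz": -4.6}, {"tx": 0.038, "ty": 0.016, "tz": 0.011, "wx": -4.2, "wy": 1.5, "wz": -4.6}]
```

Request:
{"fn": "move_arm", "kwargs": {"motion": [{"tx": 0.02,"ty": -0.024,"tz": -0.002,"wx": 0,"wy": 0,"wz": -10},{"tx": 0.023,"ty": -0.02,"tz": -0.002,"wx": 0,"wy": 0,"wz": -10},{"tx": 0.027,"ty": -0.016,"tz": -0.002,"wx": 0,"wy": 0,"wz": -10},{"tx": 0.029,"ty": -0.01,"tz": -0.002,"wx": 0,"wy": 0,"wz": -10},{"tx": 0.03,"ty": -0.006,"tz": -0.002,"wx": 0,"wy": 0,"wz": -10},{"tx": 0.03,"ty": 0,"tz": 0,"wx": 0,"wy": 0,"wz": -8},{"tx": 0.043,"ty": -0.005,"tz": 0.001,"wx": -4.2,"wy": 1.5,"wz": -4.6},{"tx": 0.043,"ty": -0.001,"tz": 0.001,"wx": -4.2,"wy": 1.5,"wz": -4.6}]}}

```text
clock: 2.15
tcp_pos: [439.4, -123.0, 269.7]
ee_rot: [0.759, 0.646, 0.065, 0.042]
ft_force: [0.8, -0.1, 0.5]
finger_gap: 85.3
```

```bash
python3 - <<'E'
from h import *
p,r,s=cur(); print(p.round(1),s["joint_pos"].round(2))
Q=R(RY,35); z=Q.as_matrix()[:,2]
rows([(G-101*z,Q,8)])
E
```

```text
[ 439.4 -123.   269.7] [ 0.9   0.04 -0.73  2.06 -0.03  0.9   1.59]
[{"tx": 0.03, "ty": 0.001, "tz": 0.003, "wx": -3.2, "wy": 1.0, "wz": -3.3}, {"tx": 0.03, "ty": 0.002, "tz": 0.004, "wx": -3.2, "wy": 1.0, "wz": -3.3}, {"tx": 0.03, "ty": 0.004, "tz": 0.004, "wx": -3.2, "wy": 1.0, "wz": -3.3}, {"tx": 0.03, "ty": 0.005, "tz": 0.005, "wx": -3.2, "wy": 1.0, "wz": -3.3}, {"tx": 0.029, "ty": 0.007, "tz": 0.006, "wx": -3.2, "wy": 1.0, "wz": -3.3}, {"tx": 0.029, "ty": 0.008, "tz": 0.007, "wx": -3.2, "wy": 1.0, "wz": -3.3}, {"tx": 0.028, "ty": 0.009, "tz": 0.008, "wx": -3.2, "wy": 1.0, "wz": -3.3}, {"tx": 0.027, "ty": 0.011, "tz": 0.009, "wx": -3.2, "wy": 1.0, "wz": -3.3}]
```

Request:
{"fn": "move_arm", "kwargs": {"motion": [{"tx": 0.03,"ty": 0.001,"tz": 0.003,"wx": -3.2,"wy": 1.0,"wz": -3.3},{"tx": 0.03,"ty": 0.002,"tz": 0.004,"wx": -3.2,"wy": 1.0,"wz": -3.3},{"tx": 0.03,"ty": 0.004,"tz": 0.004,"wx": -3.2,"wy": 1.0,"wz": -3.3},{"tx": 0.03,"ty": 0.005,"tz": 0.005,"wx": -3.2,"wy": 1.0,"wz": -3.3},{"tx": 0.029,"ty": 0.007,"tz": 0.006,"wx": -3.2,"wy": 1.0,"wz": -3.3},{"tx": 0.029,"ty": 0.008,"tz": 0.007,"wx": -3.2,"wy": 1.0,"wz": -3.3},{"tx": 0.028,"ty": 0.009,"tz": 0.008,"wx": -3.2,"wy": 1.0,"wz": -3.3},{"tx": 0.027,"ty": 0.011,"tz": 0.009,"wx": -3.2,"wy": 1.0,"wz": -3.3}]}}

```text
clock: 3.15
tcp_pos: [485.0, 125.2, 257.3]
ee_rot: [0.55, 0.776, 0.25, 0.182]
ft_force: [0.3, 0.0, -0.2]
finger_gap: 85.4
```

```bash
python3 - <<'E'
from h import *
im=get("wrist"); hsv=cv2.cvtColor(im["pixels"],cv2.COLOR_RGB2HSV)
p,r,s=cur(); print(p.round(1),s["joint_pos"].round(2),r.as_matrix().round(3).tolist())
m=cv2.inRange(hsv,np.array((105,120,40)),np.array((130,255,255)))
k,l,st,c=cv2.connectedComponentsWithStats(m)
for i in range(1,k):
    if st[i,4]>100:
        v,u=np.nonzero(l==i); P,rr=depth(im,np.c_[u,v]); P=P[rr>0]
        print(st[i].tolist(),c[i].round(0),P.mean(0).round(1),P.min(0).round(0),P.max(0).round(0))
        Q=R(RY,35); L=Q.inv().apply(P-G); print("local med",np.median(L,0).round(1),np.percentile(L,[2,98],axis=0).round(1).tolist())
        # top face: nearest along axis; lateral centre by x slices
        print("proj of handle top corners",proj(im,G+Q.apply([[sx*11,sy*11,-30] for sx,sy in((-1,-1),(1,-1),(1,1),(-1,1))])).round(0).tolist())
Q=R(RY,35); z=Q.as_matrix()[:,2]
rows([(G-101*z,Q,1)])
save(im,"pics/w1.png")
E
```

```text
[484.3 128.4 256.8] [ 0.68 -0.08 -1.    2.33 -0.28  0.24  1.82] [[-0.334, 0.76, 0.558], [0.942, 0.274, 0.191], [-0.007, 0.589, -0.808]]
[252, 181, 32, 51, 1471] [268. 207.] [537.2 133.9 181.9] [517. 119.  -2.] [837. 240. 204.]
local med [  0.2  -5.8 -27.7] [[-10.0, -10.4, -29.6], [10.5, 115.7, 293.7]]
proj of handle top corners [[250.0, 201.0], [283.0, 201.0], [283.0, 232.0], [251.0, 232.0]]
[470, 236, 85, 90, 3057] [515. 287.] [711.8 633.   96.6] [ 418.  173. -526.] [1665. 2377.  298.]
local med [418.9 219.8 239.7] [[384.3, 156.0, 196.7], [462.9, 268.3, 313.2]]
proj of handle top corners [[250.0, 201.0], [283.0, 201.0], [283.0, 232.0], [251.0, 232.0]]
[{"tx": -0.012, "ty": -0.0, "tz": -0.0, "wx": 1.1, "wy": -0.3, "wz": 1.2}]
```

View pics/w1.png

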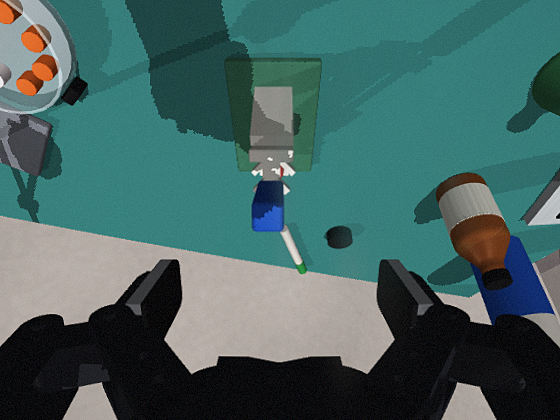

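Wrist picture: the blue handle's top face is at (268,218), within 1 mm of the predicted corners (250..283, 201..232). It is centred slightly left of the jaws at (160,275) and (395,275), so my grip estimate holds. I correct sideways and descend along the axis.

Request:
{"fn": "move_arm", "kwargs": {"motion": [{"tx": -0.012,"ty": 0,"tz": 0,"wx": 1.1,"wy": -0.3,"wz": 1.2},{"tx": 0,"ty": 0,"tz": 0.015,"wx": 0,"wy": 0,"wz": 0},{"tx": 0,"ty": 0,"tz": 0.015,"wx": 0,"wy": 0,"wz": 0}]}}

```text
clock: 3.58
tcp_pos: [503.9, 117.5, 234.5]
ee_rot: [0.561, 0.772, 0.241, 0.176]
ft_force: [-1.1, -0.5, 1.0]
finger_gap: 85.3
```

```bash
python3 - <<'E'
from h import *
p,r,s=cur(); print(p.round(1),s["joint_pos"].round(3))
Q=R(RY,35); z=Q.as_matrix()[:,2]
rows([(G+19*z,Q,6)])
E
```

```text
[503.9 117.5 234.5] [ 0.751  0.044 -1.099  2.307  0.256  0.214  1.315]
[{"tx": 0.001, "ty": 0.0, "tz": 0.015, "wx": -0.0, "wy": 0.1, "wz": -0.1}, {"tx": 0.001, "ty": 0.0, "tz": 0.015, "wx": -0.0, "wy": 0.1, "wz": -0.1}, {"tx": 0.001, "ty": 0.0, "tz": 0.015, "wx": -0.0, "wy": 0.1, "wz": -0.1}, {"tx": 0.001, "ty": 0.0, "tz": 0.015, "wx": -0.0, "wy": 0.1, "wz": -0.1}, {"tx": 0.001, "ty": 0.0, "tz": 0.015, "wx": -0.0, "wy": 0.1, "wz": -0.1}, {"tx": 0.001, "ty": 0.0, "tz": 0.015, "wx": -0.0, "wy": 0.1, "wz": -0.1}]
```

Request:
{"fn": "move_arm", "kwargs": {"motion": [{"tx": 0.001,"ty": 0,"tz": 0.015,"wx": 0,"wy": 0,"wz": 0},{"tx": 0.001,"ty": 0,"tz": 0.015,"wx": 0,"wy": 0,"wz": 0},{"tx": 0.001,"ty": 0,"tz": 0.015,"wx": 0,"wy": 0,"wz": 0}]}}

```text
clock: 3.95
tcp_pos: [532.0, 118.8, 196.4]
ee_rot: [0.568, 0.767, 0.238, 0.179]
ft_force: [-0.2, 1.0, 0.0]
finger_gap: 85.4
```

```bash
python3 - <<'E'
from h import *
p,r,s=cur(); print(p.round(1),s["joint_pos"].round(3))
Q=R(RY,35); z=Q.as_matrix()[:,2]
rows([(G+19*z,Q,3)])
E
```

```text
[532.  118.8 196.4] [ 0.368  0.158 -0.765  2.308  0.934  0.186  0.63 ]
[{"tx": 0.004, "ty": -0.0, "tz": 0.015, "wx": -0.1, "wy": 0.4, "wz": -0.4}, {"tx": 0.004, "ty": -0.0, "tz": 0.015, "wx": -0.1, "wy": 0.4, "wz": -0.4}, {"tx": 0.004, "ty": -0.0, "tz": 0.015, "wx": -0.1, "wy": 0.4, "wz": -0.4}]
```

Request:
{"fn": "move_arm", "kwargs": {"motion": [{"tx": 0.01,"ty": 0,"tz": 0.005,"wx": 0,"wy": 0.6,"wz": -0.6},{"tx": 0.003,"ty": 0,"tz": 0.013,"wx": 0,"wy": 0.6,"wz": -0.6},{"tx": 0.001,"ty": 0,"tz": 0.014,"wx": 0,"wy": 0,"wz": 0}]}}

```text
clock: 4.32
tcp_pos: [550.1, 129.9, 169.2]
ee_rot: [0.563, 0.771, 0.238, 0.177]
ft_force: [0.4, -0.1, -0.3]
finger_gap: 85.3
```

```bash
python3 - <<'E'
from h import *
p,r,s=cur(); print(p.round(1),s["joint_pos"].round(3),s["ft_force"])
Q=R(RY,35); z=Q.as_matrix()[:,2]
rows([(G+19*z,Q,1)])
E
```

```text
[550.1 129.9 169.2] [ 0.226  0.236 -0.644  2.297  1.326  0.18   0.252] [ 0.36171872 -0.09489807 -0.33060287]
[{"tx": 0.008, "ty": -0.001, "tz": 0.012, "wx": -0.4, "wy": 0.7, "wz": -0.5}]
```

Request:
{"fn": "move_arm", "kwargs": {"motion": [{"tx": 0.007,"ty": -0.001,"tz": 0.004,"wx": -0.4,"wy": 0.7,"wz": -0.5},{"tx": 0.002,"ty": 0,"tz": 0.008,"wx": 0,"wy": 0,"wz": 0}]}}

```text
clock: 4.58
tcp_pos: [556.7, 135.1, 158.3]
ee_rot: [0.561, 0.771, 0.242, 0.179]
ft_force: [0.2, 0.1, 0.3]
finger_gap: 85.4
```

```bash
python3 - <<'E'
from h import *
p,r,s=cur(); print(p.round(1),s["joint_pos"].round(3),s["ft_force"])
Q=R(RY,35); z=Q.as_matrix()[:,2]
rows([(G+19*z,Q,1)])
E
```

```text
[556.7 135.1 158.3] [ 0.22   0.274 -0.651  2.295  1.541  0.196  0.046] [0.23055115 0.09969164 0.28130945]
[{"tx": 0.005, "ty": -0.002, "tz": -0.002, "wx": 0.0, "wy": 0.5, "wz": -0.3}]
```

```bash
cat > kin.py <<'E'
from h import *
import itertools
from scipy.optimize import least_squares
S=[([1.19491789,0.47760159,0.02233688,1.55617863,-0.01149743,1.10928741,-0.08307812],[178.485,-650.527,230.574],[.795185,-.606367,-.000562,-.000371]),
([1.07,.19,-.38,1.9,.08,1.07,.84],[331.4,-379.7,260.6],[0.995,0.097,-0.002,-0.002]),
([.9,.04,-.73,2.06,-.03,.9,1.59],[439.4,-123,269.7],[0.759,0.646,0.065,0.042]),
([0.751,0.044,-1.099,2.307,0.256,0.214,1.315],[503.9,117.5,234.5],[0.561,0.772,0.241,0.176]),
([0.368,0.158,-0.765,2.308,0.934,0.186,0.63],[532,118.8,196.4],[0.568,0.767,0.238,0.179]),
([0.226,0.236,-0.644,2.297,1.326,0.18,0.252],[550.1,129.9,169.2],[0.563,0.771,0.238,0.177]),
([0.22,0.274,-0.651,2.295,1.541,0.196,0.046],[556.7,135.1,158.3],[0.561,0.771,0.242,0.179])]
def chain(q,s,c):
    a=["z","y","z","y","z","y","z"]; r=Ro.from_euler("z",c); out=[r]
    for i in range(7):
        r=r*Ro.from_euler(a[i],s[i]*q[i]); out.append(r)
    return out
def fitrot():
    best=None
    for s in itertools.product((1,-1),repeat=7):
        if s[1]!=1: continue
        for c in(0,np.pi/2,-np.pi/2,np.pi):
            F=[chain(q,s,c)[-1].inv()*Ro.from_quat(o) for q,p,o in S]
            F0=Ro.concatenate(F).mean(); e=max((F0.inv()*f).magnitude() for f in F)
            if best is None or e<best[0]: best=(e,s,c,F0)
    return best
E
python3 - <<'E'
from kin import *
e,s,c,F0=fitrot(); print(e,s,c,F0.as_matrix().round(2).tolist())
A=[];b=[]
for q,p,o in S:
    r=chain(q,s,c); A.append(np.hstack([r[k].as_matrix() for k in(0,2,4,6,7)])); b.append(p)
A=np.vstack(A);b=np.hstack(b)
lam=.02; x=np.linalg.solve(A.T@A+lam**2*np.eye(15),A.T@b); print(x.reshape(5,3).round(0).tolist()); print((A@x-b).reshape(-1,3).round(1).tolist())
E
```

```text
0.008640783251491342 (-1, 1, -1, 1, -1, 1, -1) 0 [[-1.0, -0.0, 0.0], [0.0, -1.0, 0.0], [0.0, 0.0, 1.0]]
[[9.0, -8.0, 241.0], [-7.0, -31.0, 530.0], [-31.0, -34.0, 441.0], [-6.0, -3.0, 157.0], [-8.0, -0.0, 157.0]]
[[0.2, 0.9, 1.2], [0.7, -1.4, -0.7], [-0.9, 0.7, -0.6], [-0.3, -0.6, 0.8], [0.1, 0.0, 0.4], [0.2, 0.3, -0.2], [0.0, 0.1, -1.0]]
```

```bash
cat >> kin.py <<'E'
e,s_,c_,F0=fitrot()
def mats(q):
    r=chain(q,s_,c_); return r,np.hstack([r[k].as_matrix() for k in(0,2,4,6,7)])
A=np.vstack([mats(q)[1] for q,p,o in S]); b=np.hstack([p for q,p,o in S])
X=np.linalg.solve(A.T@A+.02**2*np.eye(15),A.T@b)
def fk(q):
    r,M=mats(q); return M@X,r[-1]*F0
LO=np.array([-2.9,-.33,-1.38,.28,-1.3,.19,-2.9]);HI=np.array([2.9,2.05,1.42,2.42,4.45,1.88,2.9])
def ik(P,Q,q0,reg=.03):
    q0=np.clip(q0,LO+.01,HI-.01)
    def f(q):
        p,r=fk(q); return np.r_[(p-P)/10,(r.inv()*Q).as_rotvec()*20,reg*(q-q0)]
    o=least_squares(f,q0,bounds=(LO,HI)); p,r=fk(o.x); return o.x,np.linalg.norm(p-P),np.degrees((r.inv()*Q).magnitude())
D0=np.array([582.5,-135.3,0])
def stir(hx,hy,hz,yaw,lean,tt,gripd=158):
    """TCP pose for head centre (dish frame)"""
    h=D0+[hx,hy,hz]; g=h-gripd*R(yaw,lean).as_matrix()[:,2]; Q=R(yaw,tt); return g+19*Q.as_matrix()[:,2],Q
E
python3 - <<'E'
from kin import *
starts=[S[-1][0],[.3,.3,-.3,2.2,3,.3,-1.5],[.3,.3,0,2.2,0,.3,1.5],[-.3,.3,.5,2.2,.5,.3,1.5]]
for yaw in(-60,-40,-20,0,20,40):
    for tt in(20,30,40,50):
        o=[]
        for hx,hy in((-33,0),(4,37),(41,0),(4,-37)):
            P,Q=stir(hx,hy,21,yaw,35,tt)
            B=min((ik(P,Q,np.array(q0)) for q0 in starts),key=lambda t:t[1]+t[2])
            o.append((round(B[1],1),round(B[2],1),B[0][3:6].round(2).tolist()))
        print(yaw,tt,[x[:2] for x in o],o[0][2],o[2][2])
E
```

```text
-60 20 [(np.float64(0.0), np.float64(0.0)), (np.float64(0.0), np.float64(0.0)), (np.float64(0.0), np.float64(0.0)), (np.float64(0.0), np.float64(0.0))] [2.18, 0.78, 0.77] [2.01, 0.8, 0.83]
-60 30 [(np.float64(0.0), np.float64(0.0)), (np.float64(0.0), np.float64(0.0)), (np.float64(0.0), np.float64(0.0)), (np.float64(0.0), np.float64(0.0))] [2.24, 1.01, 0.83] [2.08, 1.01, 0.87]
-60 40 [(np.float64(0.0), np.float64(0.0)), (np.float64(0.0), np.float64(0.0)), (np.float64(0.0), np.float64(0.0)), (np.float64(0.0), np.float64(0.0))] [2.29, 1.19, 0.96] [2.13, 1.2, 0.97]
-60 50 [(np.float64(0.0), np.float64(0.0)), (np.float64(0.0), np.float64(0.0)), (np.float64(0.0), np.float64(0.0)), (np.float64(0.0), np.float64(0.0))] [2.33, 1.32, 1.13] [2.17, 1.34, 1.12]
-40 20 [(np.float64(0.0), np.float64(0.0)), (np.float64(0.0), np.float64(0.0)), (np.float64(0.0), np.float64(0.0)), (np.float64(0.0), np.float64(0.0))] [2.29, 0.81, 0.57] [2.13, 0.85, 0.65]
-40 30 [(np.float64(0.0), np.float64(0.0)), (np.float64(0.0), np.float64(0.0)), (np.float64(0.0), np.float64(0.0)), (np.float64(0.0), np.float64(0.0))] 
[... 2747 characters left out ...]
0.0), np.float64(0.0)), (np.float64(0.0), np.float64(0.0)), (np.float64(0.0), np.float64(0.0))] [2.1, -0.2, 0.57] [1.95, -0.09, 0.6]
40 30 [(np.float64(0.0), np.float64(0.0)), (np.float64(0.0), np.float64(0.0)), (np.float64(0.0), np.float64(0.0)), (np.float64(0.0), np.float64(0.0))] [2.13, -0.04, 0.48] [1.99, -0.04, 0.5]
40 40 [(np.float64(0.0), np.float64(0.0)), (np.float64(0.0), np.float64(0.0)), (np.float64(0.0), np.float64(0.0)), (np.float64(0.0), np.float64(0.0))] [2.17, 0.17, 0.42] [2.03, 0.13, 0.42]
40 50 [(np.float64(0.0), np.float64(0.0)), (np.float64(0.0), np.float64(0.0)), (np.float64(0.0), np.float64(0.0)), (np.float64(0.0), np.float64(0.0))] [2.19, 0.24, 0.37] [2.07, 0.27, 0.36]
```

Request:
{"fn": "move_arm", "kwargs": {"motion": [{"tx": 0.005,"ty": -0.002,"tz": -0.002,"wx": 0,"wy": 0.5,"wz": -0.3},{"tx": 0,"ty": 0,"tz": 0,"wx": 0,"wy": 0,"wz": 0}]}}

```text
clock: 4.82
tcp_pos: [554.2, 135.7, 158.6]
ee_rot: [0.56, 0.772, 0.243, 0.177]
ft_force: [0.0, 0.1, -0.3]
finger_gap: 85.4
```

```bash
python3 - <<'E'
from kin import *
p,r,s=cur(); print(p.round(1),s["joint_pos"].round(3),s["ft_force"].round(1))
Q=R(RY,35); z=Q.as_matrix()[:,2]
rows([(G+19*z,Q,1)])
pp,rr=fk(s["joint_pos"]); print("model err",(pp-p).round(1))
E
```

```text
[554.2 135.7 158.6] [ 0.232  0.272 -0.663  2.299  1.539  0.194  0.048] [ 0.   0.1 -0.3]
[{"tx": 0.003, "ty": -0.0, "tz": 0.0, "wx": -0.0, "wy": 0.3, "wz": -0.3}]
model err [ 0.1  0.1 -1. ]
```

Request:
{"fn": "move_arm", "kwargs": {"motion": [{"tx": 0.004,"ty": 0,"tz": 0,"wx": 0,"wy": 0.3,"wz": -0.3},{"tx": 0.001,"ty": 0,"tz": 0,"wx": 0,"wy": 0,"wz": 0},{"tx": 0,"ty": 0,"tz": 0,"wx": 0,"wy": 0,"wz": 0},{"tx": 0,"ty": 0,"tz": 0,"wx": 0,"wy": 0,"wz": 0},{"tx": 0,"ty": 0,"tz": 0,"wx": 0,"wy": 0,"wz": 0},{"tx": 0,"ty": 0,"tz": 0,"wx": 0,"wy": 0,"wz": 0}], "fingers": 0.0, "squeeze": 80}}

```text
clock: 5.58
tcp_pos: [553.3, 139.9, 159.9]
ee_rot: [0.558, 0.773, 0.244, 0.177]
ft_force: [-0.9, -0.4, 0.8]
finger_gap: 20.8
```

```bash
python3 - <<'E'
from kin import *
p,r,s=cur(); print(p.round(1),r.as_quat().round(4),s["joint_pos"].round(3),s["ft_force"].round(1),s["finger_gap"])
Q=R(RY,35); z=Q.as_matrix()[:,2]
L=r.inv().apply(G-p); print("G in tool",L.round(1), "rot err",np.degrees((r.inv()*Q).as_rotvec()).round(1))
# plan: lift along open direction then up, then turn
a=Q.apply([0,1,0])
q=s["joint_pos"]
for P,QQ in((p+35*a,r),(p+35*a+[0,0,60],r),([540,60,230],R(-20,35)),stir(2,-3,90,-60,35,35),stir(2,-3,21,-60,35,35)):
    q,e1,e2=ik(np.array(P,float),QQ,q); print(np.round(P,0),q.round(2),round(e1,1),round(e2,1))
E
```

```text
[553.3 139.9 159.9] [0.5578 0.7732 0.2442 0.1771] [ 0.229  0.27  -0.669  2.298  1.538  0.195  0.048] [-0.9 -0.4  0.8] 20.84154469736237
G in tool [ -1.   -1.1 -18.2] rot err [0.1 0.1 0. ]
[580. 149. 180.] [ 0.3   0.3  -0.77  2.22  1.26  0.25  0.34] 0.0 0.0
[580. 149. 240.] [ 0.59  0.26 -1.07  2.14  0.87  0.36  0.74] 0.0 0.0
[540  60 230] [ 0.44  0.16 -0.98  2.22  1.07  0.68 -0.1 ] 0.0 0.0
[545. -69. 204.] [ 0.35  0.32 -0.81  2.12  1.03  1.04 -0.57] 0.0 0.0
[545. -69. 135.] [ 0.29  0.43 -0.77  2.18  1.18  1.01 -0.76] 0.0 0.0
```

Request:
{"fn": "move_arm", "kwargs": {"motion": [{"tx": 0,"ty": 0.01,"tz": 0,"wx": 0,"wy": 0,"wz": 0},{"tx": 0,"ty": 0.012,"tz": 0,"wx": 0,"wy": 0,"wz": 0},{"tx": 0,"ty": 0.014,"tz": -0.002,"wx": 0,"wy": 0,"wz": 0},{"tx": 0,"ty": 0.011,"tz": -0.016,"wx": 0,"wy": 0,"wz": 0},{"tx": 0,"ty": 0.011,"tz": -0.016,"wx": 0,"wy": 0,"wz": 0},{"tx": 0,"ty": 0.011,"tz": -0.016,"wx": 0,"wy": 0,"wz": 0}]}}

```text
clock: 6.32
tcp_pos: [576.4, 147.1, 237.2]
ee_rot: [0.559, 0.775, 0.239, 0.174]
ft_force: [-0.2, -0.5, -0.6]
finger_gap: 21.3
```

```bash
python3 - <<'E'
from kin import *
p,r,s=cur(); print(p.round(1),s["joint_pos"].round(3),s["ft_force"].round(1),s["finger_gap"])
rows([([535,50,240],R(-20,35),5),(stir(2,-3,100,-60,35,35)[0],R(-60,35),5)])
for L in ([0,-1,152],[0,-1,140]): print((p+r.apply(L)).round(1))
E
```

```text
[576.4 147.1 237.2] [ 0.508  0.216 -0.957  2.157  0.723  0.324  0.879] [-0.2 -0.5 -0.6] 21.344006189062036
[{"tx": -0.016, "ty": -0.011, "tz": -0.008, "wx": -0.1, "wy": -4.4, "wz": 6.3}, {"tx": -0.018, "ty": -0.009, "tz": -0.007, "wx": -0.1, "wy": -4.4, "wz": 6.3}, {"tx": -0.019, "ty": -0.007, "tz": -0.006, "wx": -0.1, "wy": -4.4, "wz": 6.3}, {"tx": -0.02, "ty": -0.005, "tz": -0.004, "wx": -0.1, "wy": -4.4, "wz": 6.3}, {"tx": -0.021, "ty": -0.003, "tz": -0.003, "wx": -0.1, "wy": -4.4, "wz": 6.3}, {"tx": -0.022, "ty": 0.005, "tz": 0.01, "wx": 0.0, "wy": -4.6, "wz": 6.6}, {"tx": -0.02, "ty": 0.008, "tz": 0.012, "wx": -0.0, "wy": -4.6, "wz": 6.6}, {"tx": -0.018, "ty": 0.01, "tz": 0.013, "wx": 0.0, "wy": -4.6, "wz": 6.6}]
[{"tx": -0.016, "ty": 0.012, "tz": 0.015, "wx": 0.0, "wy": -4.6, "wz": 6.6}, {"tx": -0.013, "ty": 0.013, "tz": 0.016, "wx": 0.0, "wy": -4.6, "wz": 6.6}]
[657.3 173.7 111.2]
[650.8 171.6 121.1]
```

Request:
{"fn": "move_arm", "kwargs": {"motion": [{"tx": -0.016,"ty": -0.011,"tz": -0.008,"wx": 0,"wy": -4.4,"wz": 6.3},{"tx": -0.018,"ty": -0.009,"tz": -0.007,"wx": 0,"wy": -4.4,"wz": 6.3},{"tx": -0.019,"ty": -0.007,"tz": -0.006,"wx": 0,"wy": -4.4,"wz": 6.3},{"tx": -0.02,"ty": -0.005,"tz": -0.004,"wx": 0,"wy": -4.4,"wz": 6.3},{"tx": -0.021,"ty": -0.003,"tz": -0.003,"wx": 0,"wy": -4.4,"wz": 6.3}]}}

```text
clock: 6.95
tcp_pos: [533.1, 42.9, 240.8]
ee_rot: [0.789, 0.537, 0.164, 0.248]
ft_force: [0.3, 0.1, -1.3]
finger_gap: 21.7
```

```bash
python3 - <<'E'
from kin import *
p,r,s=cur(); print(p.round(1),s["joint_pos"].round(3),s["ft_force"].round(1),s["finger_gap"])
rows([(stir(2,-3,100,-60,35,35)[0],R(-60,35),7)])
print((p+r.apply([0,-1,140])).round(1))
E
```

```text
[533.1  42.9 240.8] [ 0.246  0.1   -0.736  2.226  0.954  0.645 -0.009] [ 0.3  0.1 -1.3] 21.69204287120766
[{"tx": -0.014, "ty": 0.004, "tz": 0.007, "wx": -0.0, "wy": -3.1, "wz": 4.5}, {"tx": -0.013, "ty": 0.005, "tz": 0.008, "wx": -0.0, "wy": -3.1, "wz": 4.5}, {"tx": -0.013, "ty": 0.006, "tz": 0.009, "wx": -0.0, "wy": -3.1, "wz": 4.5}, {"tx": -0.012, "ty": 0.007, "tz": 0.01, "wx": -0.0, "wy": -3.1, "wz": 4.5}, {"tx": -0.01, "ty": 0.008, "tz": 0.01, "wx": -0.0, "wy": -3.1, "wz": 4.5}, {"tx": -0.009, "ty": 0.009, "tz": 0.011, "wx": -0.0, "wy": -3.1, "wz": 4.5}, {"tx": -0.008, "ty": 0.009, "tz": 0.011, "wx": -0.0, "wy": -3.1, "wz": 4.5}]
[605.9  13.  125. ]
```

Request:
{"fn": "move_arm", "kwargs": {"motion": [{"tx": -0.014,"ty": 0.004,"tz": 0.007,"wx": 0,"wy": -3.1,"wz": 4.5},{"tx": -0.013,"ty": 0.005,"tz": 0.008,"wx": 0,"wy": -3.1,"wz": 4.5},{"tx": -0.013,"ty": 0.006,"tz": 0.009,"wx": 0,"wy": -3.1,"wz": 4.5},{"tx": -0.012,"ty": 0.007,"tz": 0.01,"wx": 0,"wy": -3.1,"wz": 4.5},{"tx": -0.01,"ty": 0.008,"tz": 0.01,"wx": 0,"wy": -3.1,"wz": 4.5},{"tx": -0.009,"ty": 0.009,"tz": 0.011,"wx": 0,"wy": -3.1,"wz": 4.5},{"tx": -0.008,"ty": 0.009,"tz": 0.011,"wx": 0,"wy": -3.1,"wz": 4.5}]}}

```text
clock: 7.82
tcp_pos: [540.8, -73.0, 211.3]
ee_rot: [0.924, 0.239, 0.07, 0.291]
ft_force: [-0.0, -0.4, -1.2]
finger_gap: 21.1
```

```bash
cat >> h.py <<'E'
H=np.array([0,-1,140.])   # head centre in tool frame
DC=np.array([582.5,-135.3,0])
def head():
    p,r,s=cur(); return p+r.apply(H)-DC
def hrows(pts,Q,corr=None):
    "rows so that the head follows dish-frame pts (n x 3), orientation brought to Q in the first row"
    p,r,s=cur(); out=[]; print("head",(p+r.apply(H)-DC).round(1),"f",s["ft_force"].round(1),"q",s["joint_pos"].round(2),"gap",round(s["finger_gap"],1),"t",round(s["clock"],2), "roterr",np.degrees((r.inv()*Q).as_rotvec()).round(1))
    for i,h in enumerate(pts):
        P=DC+h-Q.apply(H); t=r.inv().apply(P-p)/1000; w=np.degrees((r.inv()*Q).as_rotvec())
        d={k:round(float(v),4) for k,v in zip(("tx","ty","tz"),t)}
        d.update({k:round(float(v),1) for k,v in zip(("wx","wy","wz"),w)}); out.append(d); p,r=P,Q
    print(json.dumps(out))
E
python3 - <<'E'
from h import *
hrows([(2,-3,80),(2,-3,70)],R(-60,35))
D={n:get(n) for n in("scene","side")}
p,r,s=cur()
for n in D:
    im=D[n];hsv=cv2.cvtColor(im["pixels"],cv2.COLOR_RGB2HSV)
    m=cv2.inRange(hsv,np.array((0,170,90)),np.array((5,255,255))); u0,v0=proj(im,[p+r.apply(H)])[0]
    print(n,"pred head, tip, head top",proj(im,[p+r.apply(H+[0,0,k]) for k in(0,12,-33)]).round(1).tolist())
    k,l,st,c=cv2.connectedComponentsWithStats(m)
    for i in range(1,k):
        if st[i,4]>8 and np.hypot(*(c[i]-[u0,v0]))<60: print(st[i].tolist(),c[i].round(1))
b=D["side"]["pixels"][120:320,230:440]; cv2.imwrite("pics/s2.png",cv2.resize(b,None,fx=3.0,fy=3.0)[:,:,::-1][:600])
E
```

```text
head [-4.6 -7.6 95.8] f [-0.  -0.4 -1.2] q [ 0.2   0.29 -0.61  2.09  0.96  1.01 -0.51] gap 21.1 t 7.83 roterr [-0.2  1.2 -0.6]
[{"tx": 0.0054, "ty": -0.0101, "tz": 0.0125, "wx": -0.2, "wy": 1.2, "wz": -0.6}, {"tx": 0.0, "ty": -0.0057, "tz": 0.0082, "wx": 0.0, "wy": 0.0, "wz": 0.0}]
scene pred head, tip, head top [[226.8, 214.6], [225.0, 216.3], [231.7, 209.6]]
[225, 209, 7, 7, 31] [227.7 212.4]
side pred head, tip, head top [[333.2, 256.4], [334.9, 260.8], [328.8, 244.2]]
[327, 245, 12, 16, 129] [332.7 252.3]
```

View pics/s2.png

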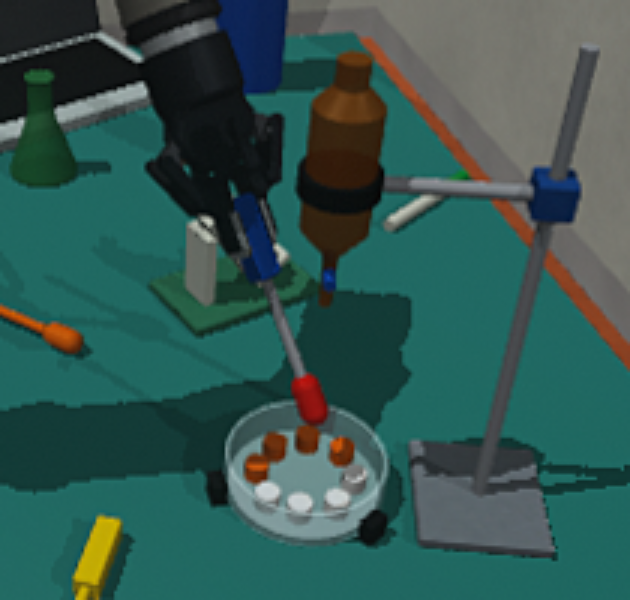

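Side picture: the stirrer is held leaning left and near, red head at (310,400) over the dish, fingers clear of the funnel stem at (328,285). The predicted head pixels agree within about 1 px. I lower it into the free middle.

```bash
python3 - <<'E'
from h import *
hrows([(1,-3,80),(1,-3,66),(1,-3,54),(1,-3,43),(1,-3,33)],R(-60,35))
E
```

```text
head [-4.5 -8.3 95.4] f [ 0.3 -0.3 -1. ] q [ 0.2   0.29 -0.61  2.09  0.97  1.01 -0.51] gap 21.1 t 7.92 roterr [-0.2  1.2 -0.6]
[{"tx": 0.0046, "ty": -0.0109, "tz": 0.0114, "wx": -0.2, "wy": 1.2, "wz": -0.6}, {"tx": 0.0, "ty": -0.008, "tz": 0.0115, "wx": 0.0, "wy": 0.0, "wz": 0.0}, {"tx": 0.0, "ty": -0.0069, "tz": 0.0098, "wx": 0.0, "wy": 0.0, "wz": 0.0}, {"tx": 0.0, "ty": -0.0063, "tz": 0.009, "wx": 0.0, "wy": 0.0, "wz": 0.0}, {"tx": 0.0, "ty": -0.0057, "tz": 0.0082, "wx": 0.0, "wy": 0.0, "wz": 0.0}]
```

Request:
{"fn": "move_arm", "kwargs": {"motion": [{"tx": 0.005,"ty": -0.011,"tz": 0.011,"wx": -0.2,"wy": 1.2,"wz": -0.6},{"tx": 0,"ty": -0.008,"tz": 0.0115,"wx": 0,"wy": 0,"wz": 0},{"tx": 0,"ty": -0.007,"tz": 0.01,"wx": 0,"wy": 0,"wz": 0},{"tx": 0,"ty": -0.006,"tz": 0.009,"wx": 0,"wy": 0,"wz": 0},{"tx": 0,"ty": -0.006,"tz": 0.008,"wx": 0,"wy": 0,"wz": 0}]}}

```text
clock: 8.55
tcp_pos: [543.9, -66.4, 146.8]
ee_rot: [0.92, 0.251, 0.08, 0.289]
ft_force: [-0.2, 0.1, -2.1]
finger_gap: 21.4
```

```bash
python3 - <<'E'
from h import *
hrows([(0,-3,26),(-2,-3,21),(-10,-3,20),(-19,-3,20),(-28,-3,20),(-36,-3,20)],R(-60,35))
E
```

```text
head [ 1.9  0.7 31.4] f [-0.2  0.1 -2.1] q [ 0.15  0.39 -0.59  2.15  1.12  0.94 -0.69] gap 21.4 t 8.55 roterr [-0.1 -0.4  0.4]
[{"tx": -0.0026, "ty": -0.0015, "tz": 0.0057, "wx": -0.1, "wy": -0.4, "wz": 0.4}, {"tx": -0.0017, "ty": -0.0037, "tz": 0.0035, "wx": 0.0, "wy": 0.0, "wz": 0.0}, {"tx": -0.0069, "ty": -0.0039, "tz": -0.0015, "wx": 0.0, "wy": 0.0, "wz": 0.0}, {"tx": -0.0078, "ty": -0.0037, "tz": -0.0026, "wx": 0.0, "wy": 0.0, "wz": 0.0}, {"tx": -0.0078, "ty": -0.0037, "tz": -0.0026, "wx": 0.0, "wy": 0.0, "wz": 0.0}, {"tx": -0.0069, "ty": -0.0033, "tz": -0.0023, "wx": 0.0, "wy": 0.0, "wz": 0.0}]
```

Request:
{"fn": "move_arm", "kwargs": {"motion": [{"tx": -0.0025,"ty": -0.0015,"tz": 0.0055,"wx": -0.1,"wy": -0.4,"wz": 0.4},{"tx": -0.0015,"ty": -0.0035,"tz": 0.0035,"wx": 0,"wy": 0,"wz": 0},{"tx": -0.007,"ty": -0.004,"tz": -0.0015,"wx": 0,"wy": 0,"wz": 0},{"tx": -0.008,"ty": -0.0035,"tz": -0.0025,"wx": 0,"wy": 0,"wz": 0},{"tx": -0.008,"ty": -0.0035,"tz": -0.0025,"wx": 0,"wy": 0,"wz": 0},{"tx": -0.007,"ty": -0.0035,"tz": -0.0025,"wx": 0,"wy": 0,"wz": 0}]}}

```text
clock: 9.3
tcp_pos: [504.2, -69.7, 134.9]
ee_rot: [0.921, 0.247, 0.078, 0.29]
ft_force: [1.5, -0.6, 0.4]
finger_gap: 21.5
```

```bash
cat > st.py <<'E'
import sys
from h import *
n=int(sys.argv[1]); step=float(sys.argv[2]); c=np.array([3,-4.5]); rad=40
h=head()[:2]-c; a=np.arctan2(h[1],h[0]); print("ang",np.degrees(a).round(0),"rad",np.hypot(*h).round(1))
th=a-np.radians(step)*np.arange(1,n+1)
hrows(np.c_[c[0]+rad*np.cos(th),c[1]+rad*np.sin(th),0*th+20],R(-60,35))
E
python3 st.py 7 15
```

```text
ang 178.0 rad 41.6
head [-38.5  -3.3  19.7] f [ 1.5 -0.6  0.4] q [ 0.14  0.37 -0.59  2.24  1.14  0.92 -0.77] gap 21.5 t 9.3 roterr [ 0.  0. -0.]
[{"tx": 0.0079, "ty": -0.0058, "tz": -0.0044, "wx": 0.0, "wy": 0.0, "wz": -0.0}, {"tx": 0.0085, "ty": -0.005, "tz": -0.0035, "wx": 0.0, "wy": 0.0, "wz": 0.0}, {"tx": 0.0098, "ty": -0.003, "tz": -0.0021, "wx": 0.0, "wy": 0.0, "wz": 0.0}, {"tx": 0.0104, "ty": -0.0009, "tz": -0.0006, "wx": 0.0, "wy": 0.0, "wz": 0.0}, {"tx": 0.0103, "ty": 0.0014, "tz": 0.001, "wx": 0.0, "wy": 0.0, "wz": 0.0}, {"tx": 0.0095, "ty": 0.0035, "tz": 0.0025, "wx": 0.0, "wy": 0.0, "wz": 0.0}, {"tx": 0.0081, "ty": 0.0054, "tz": 0.0038, "wx": 0.0, "wy": 0.0, "wz": 0.0}]
```

Request:
{"fn": "move_arm", "kwargs": {"motion": [{"tx": 0.008,"ty": -0.0055,"tz": -0.004,"wx": 0,"wy": 0,"wz": 0},{"tx": 0.0085,"ty": -0.005,"tz": -0.0035,"wx": 0,"wy": 0,"wz": 0},{"tx": 0.01,"ty": -0.003,"tz": -0.002,"wx": 0,"wy": 0,"wz": 0},{"tx": 0.0105,"ty": -0.001,"tz": -0.0005,"wx": 0,"wy": 0,"wz": 0},{"tx": 0.0105,"ty": 0.0015,"tz": 0.001,"wx": 0,"wy": 0,"wz": 0}]}}

```text
clock: 9.93
tcp_pos: [539.9, -30.4, 135.9]
ee_rot: [0.921, 0.246, 0.078, 0.292]
ft_force: [-3.7, -3.2, 1.0]
finger_gap: 20.9
```

```bash
python3 st.py 7 15
```

```text
ang 98.0 rad 40.7
head [-2.8 35.7 20.9] f [-3.7 -3.2  1. ] q [ 0.08  0.43 -0.6   2.14  1.11  0.99 -0.77] gap 20.9 t 9.93 roterr [ 0.1  0.  -0.1]
[{"tx": 0.0088, "ty": 0.0045, "tz": 0.004, "wx": 0.1, "wy": 0.0, "wz": -0.1}, {"tx": 0.0075, "ty": 0.006, "tz": 0.0042, "wx": 0.0, "wy": 0.0, "wz": 0.0}, {"tx": 0.0053, "ty": 0.0074, "tz": 0.0052, "wx": 0.0, "wy": 0.0, "wz": 0.0}, {"tx": 0.0028, "ty": 0.0082, "tz": 0.0058, "wx": 0.0, "wy": 0.0, "wz": 0.0}, {"tx": 0.0001, "ty": 0.0086, "tz": 0.006, "wx": 0.0, "wy": 0.0, "wz": 0.0}, {"tx": -0.0026, "ty": 0.0083, "tz": 0.0058, "wx": 0.0, "wy": 0.0, "wz": 0.0}, {"tx": -0.0051, "ty": 0.0075, "tz": 0.0052, "wx": 0.0, "wy": 0.0, "wz": 0.0}]
```

Request:
{"fn": "move_arm", "kwargs": {"motion": [{"tx": 0.009,"ty": 0.0045,"tz": 0.004,"wx": 0,"wy": 0,"wz": 0},{"tx": 0.0075,"ty": 0.006,"tz": 0.004,"wx": 0,"wy": 0,"wz": 0},{"tx": 0.0055,"ty": 0.0075,"tz": 0.005,"wx": 0,"wy": 0,"wz": 0},{"tx": 0.003,"ty": 0.008,"tz": 0.006,"wx": 0,"wy": 0,"wz": 0},{"tx": 0,"ty": 0.0085,"tz": 0.006,"wx": 0,"wy": 0,"wz": 0}]}}

```text
clock: 10.55
tcp_pos: [585.1, -55.5, 133.5]
ee_rot: [0.921, 0.246, 0.077, 0.29]
ft_force: [-0.1, 0.2, -0.6]
finger_gap: 20.9
```

```bash
cat > chk.py <<'E'
import sys
from h import *
p,r,s=cur()
for n in("side","scene"):
    im=get(n);hsv=cv2.cvtColor(im["pixels"],cv2.COLOR_RGB2HSV)
    if n=="side": keep=im
    for nm,lo,hi,L in(("red",(0,170,90),(4,255,255),H+[0,0,-15]),("blue",(105,130,40),(130,255,255),np.array([0,-1,-18+5.]))):
        m=cv2.inRange(hsv,np.array(lo),np.array(hi)); u=proj(im,[p+r.apply(L)])[0]
        k,l,st,c=cv2.connectedComponentsWithStats(m)
        for i in range(1,k):
            if st[i,4]>8 and np.hypot(*(c[i]-u))<22: print(n,nm,"pred",u.round(1),"seen",c[i].round(1),st[i].tolist())
if len(sys.argv)>1:
    b=keep["pixels"][150:320,230:440]; cv2.imwrite(sys.argv[1],cv2.resize(b,None,fx=3.5,fy=3.5,interpolation=cv2.INTER_CUBIC)[:,:,::-1])
E
python3 st.py 7 15; python3 chk.py pics/s3.png
```

```text
ang 21.0 rad 42.0
head [42.1 10.9 18.2] f [-0.1  0.2 -0.6] q [ 0.12  0.48 -0.57  2.06  1.14  0.98 -0.69] gap 20.9 t 10.55 roterr [-0.   0.1 -0. ]
[{"tx": -0.0051, "ty": 0.0089, "tz": 0.0041, "wx": -0.0, "wy": 0.1, "wz": -0.0}, {"tx": -0.0054, "ty": 0.0073, "tz": 0.0051, "wx": 0.0, "wy": 0.0, "wz": 0.0}, {"tx": -0.0075, "ty": 0.0059, "tz": 0.0042, "wx": 0.0, "wy": 0.0, "wz": 0.0}, {"tx": -0.0091, "ty": 0.0041, "tz": 0.0029, "wx": 0.0, "wy": 0.0, "wz": 0.0}, {"tx": -0.0101, "ty": 0.0021, "tz": 0.0014, "wx": 0.0, "wy": 0.0, "wz": 0.0}, {"tx": -0.0104, "ty": -0.0002, "tz": -0.0001, "wx": 0.0, "wy": 0.0, "wz": 0.0}, {"tx": -0.01, "ty": -0.0024, "tz": -0.0017, "wx": 0.0, "wy": 0.0, "wz": 0.0}]
side red pred [343.3 266.2] seen [345.5 267.7] [342, 261, 9, 14, 87]
side blue pred [325.1 218.3] seen [327.6 218.8] [321, 204, 14, 28, 198]
side blue pred [325.1 218.3] seen [339.2 212.9] [337, 210, 5, 7, 30]
scene red pred [226.9 237.9] seen [225.3 237. ] [222, 235, 7, 5, 18]
scene blue pred [248.2 217.2] seen [244.8 216. ] [240, 209, 12, 15, 48]
```

View pics/s3.png

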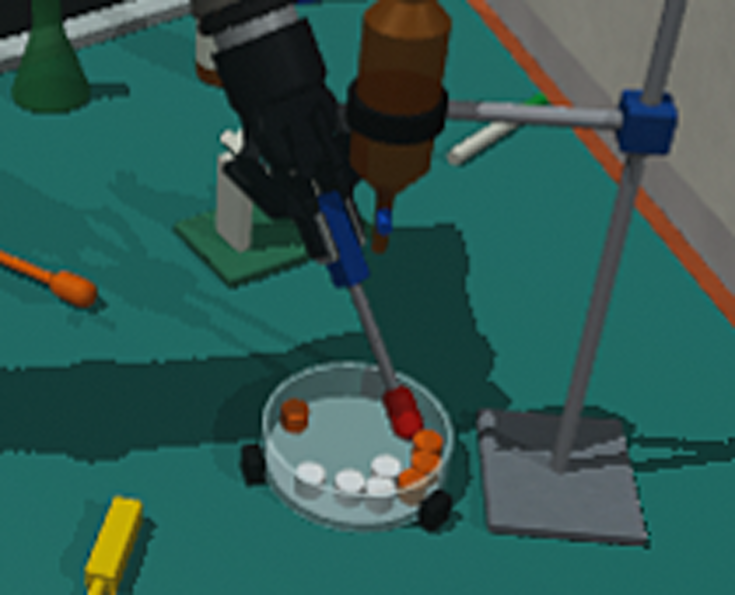

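Side picture: the head is at (405,415) on the far side, pushing three orange beads ahead of it along the wall (428,440 to 412,485). All eight beads are inside, the funnel is untouched and the grip is unchanged.

```bash
python3 st.py 6 15
```

```text
ang 19.0 rad 40.9
head [41.5  9.1 18.3] f [ 0.1  0.6 -1. ] q [ 0.13  0.48 -0.57  2.06  1.14  0.98 -0.69] gap 20.9 t 10.65 roterr [ 0.   0.2 -0.1]
[{"tx": -0.0046, "ty": 0.009, "tz": 0.0043, "wx": 0.0, "wy": 0.2, "wz": -0.1}, {"tx": -0.0057, "ty": 0.0072, "tz": 0.005, "wx": 0.0, "wy": 0.0, "wz": 0.0}, {"tx": -0.0078, "ty": 0.0057, "tz": 0.004, "wx": 0.0, "wy": 0.0, "wz": 0.0}, {"tx": -0.0093, "ty": 0.0039, "tz": 0.0027, "wx": 0.0, "wy": 0.0, "wz": 0.0}, {"tx": -0.0102, "ty": 0.0018, "tz": 0.0012, "wx": 0.0, "wy": 0.0, "wz": 0.0}, {"tx": -0.0104, "ty": -0.0004, "tz": -0.0003, "wx": 0.0, "wy": 0.0, "wz": 0.0}]
```

Request:
{"fn": "move_arm", "kwargs": {"motion": [{"tx": -0.0045,"ty": 0.009,"tz": 0.0045,"wx": 0,"wy": 0,"wz": 0},{"tx": -0.0055,"ty": 0.007,"tz": 0.005,"wx": 0,"wy": 0,"wz": 0},{"tx": -0.008,"ty": 0.0055,"tz": 0.004,"wx": 0,"wy": 0,"wz": 0},{"tx": -0.0095,"ty": 0.004,"tz": 0.0025,"wx": 0,"wy": 0,"wz": 0},{"tx": -0.01,"ty": 0.002,"tz": 0.001,"wx": 0,"wy": 0,"wz": 0},{"tx": -0.0105,"ty": -0.0005,"tz": -0.0005,"wx": 0,"wy": 0,"wz": 0}]}}

```text
clock: 11.4
tcp_pos: [556.7, -111.4, 135.9]
ee_rot: [0.922, 0.245, 0.077, 0.291]
ft_force: [-0.4, 0.6, -0.9]
finger_gap: 21.1
```

```bash
python3 st.py 7 15; python3 chk.py
```

```text
ang -75.0 rad 42.1
head [ 13.6 -45.2  20.7] f [-0.4  0.6 -0.9] q [ 0.21  0.42 -0.54  2.14  1.17  0.89 -0.66] gap 21.1 t 11.4 roterr [ 0.   0.2 -0.1]
[{"tx": -0.0095, "ty": -0.0053, "tz": -0.0029, "wx": 0.0, "wy": 0.2, "wz": -0.1}, {"tx": -0.0082, "ty": -0.0053, "tz": -0.0037, "wx": 0.0, "wy": 0.0, "wz": 0.0}, {"tx": -0.0063, "ty": -0.0068, "tz": -0.0048, "wx": 0.0, "wy": 0.0, "wz": 0.0}, {"tx": -0.0039, "ty": -0.0079, "tz": -0.0055, "wx": 0.0, "wy": 0.0, "wz": 0.0}, {"tx": -0.0013, "ty": -0.0085, "tz": -0.0059, "wx": 0.0, "wy": 0.0, "wz": 0.0}, {"tx": 0.0014, "ty": -0.0085, "tz": -0.0059, "wx": 0.0, "wy": 0.0, "wz": 0.0}, {"tx": 0.0041, "ty": -0.0079, "tz": -0.0055, "wx": 0.0, "wy": 0.0, "wz": 0.0}]
side red pred [339.8 282. ] seen [341.  282.3] [336, 276, 11, 14, 104]
side blue pred [320.5 231.9] seen [323.1 232.1] [316, 217, 15, 29, 223]
scene red pred [219.1 225.4] seen [217.6 224.9] [215, 221, 6, 8, 28]
scene blue pred [239.6 204.6] seen [237.3 202.9] [232, 196, 12, 15, 39]
```

Request:
{"fn": "move_arm", "kwargs": {"motion": [{"tx": -0.0095,"ty": -0.005,"tz": -0.003,"wx": 0,"wy": 0.2,"wz": 0},{"tx": -0.008,"ty": -0.0055,"tz": -0.0035,"wx": 0,"wy": 0,"wz": 0},{"tx": -0.0065,"ty": -0.007,"tz": -0.005,"wx": 0,"wy": 0,"wz": 0},{"tx": -0.004,"ty": -0.008,"tz": -0.0055,"wx": 0,"wy": 0,"wz": 0},{"tx": -0.0015,"ty": -0.0085,"tz": -0.006,"wx": 0,"wy": 0,"wz": 0},{"tx": 0.0015,"ty": -0.0085,"tz": -0.006,"wx": 0,"wy": 0,"wz": 0}]}}

```text
clock: 12.25
tcp_pos: [506.7, -75.6, 137.1]
ee_rot: [0.921, 0.248, 0.083, 0.29]
ft_force: [4.4, -0.7, -0.1]
finger_gap: 21.2
```

```bash
python3 st.py 7 15
```

```text
ang -174.0 rad 38.0
head [-34.8  -8.6  21.9] f [ 4.4 -0.7 -0.1] q [ 0.16  0.36 -0.59  2.24  1.15  0.91 -0.76] gap 21.2 t 12.25 roterr [ 0.1 -0.6  0. ]
[{"tx": 0.0051, "ty": -0.0089, "tz": -0.0039, "wx": 0.1, "wy": -0.6, "wz": 0.0}, {"tx": 0.0076, "ty": -0.0059, "tz": -0.0041, "wx": 0.0, "wy": 0.0, "wz": 0.0}, {"tx": 0.0092, "ty": -0.0041, "tz": -0.0029, "wx": 0.0, "wy": 0.0, "wz": 0.0}, {"tx": 0.0101, "ty": -0.002, "tz": -0.0014, "wx": 0.0, "wy": 0.0, "wz": 0.0}, {"tx": 0.0104, "ty": 0.0002, "tz": 0.0001, "wx": 0.0, "wy": 0.0, "wz": 0.0}, {"tx": 0.01, "ty": 0.0024, "tz": 0.0017, "wx": 0.0, "wy": 0.0, "wz": 0.0}, {"tx": 0.0089, "ty": 0.0045, "tz": 0.0031, "wx": 0.0, "wy": 0.0, "wz": 0.0}]
```

Request:
{"fn": "move_arm", "kwargs": {"motion": [{"tx": 0.005,"ty": -0.008,"tz": -0.004,"wx": 0,"wy": -0.6,"wz": 0},{"tx": 0.0075,"ty": -0.006,"tz": -0.004,"wx": 0,"wy": 0,"wz": 0},{"tx": 0.009,"ty": -0.004,"tz": -0.003,"wx": 0,"wy": 0,"wz": 0},{"tx": 0.01,"ty": -0.002,"tz": -0.0015,"wx": 0,"wy": 0,"wz": 0},{"tx": 0.0105,"ty": 0,"tz": 0,"wx": 0,"wy": 0,"wz": 0}]}}

```text
clock: 12.88
tcp_pos: [531.4, -35.5, 136.2]
ee_rot: [0.921, 0.245, 0.075, 0.295]
ft_force: [-0.9, -3.9, 1.8]
finger_gap: 20.9
```

```bash
python3 st.py 7 15; python3 chk.py pics/s4.png
```

```text
ang 114.0 rad 37.3
head [-12.   29.7  21.5] f [-0.9 -3.9  1.8] q [ 0.09  0.42 -0.61  2.16  1.11  1.   -0.77] gap 20.9 t 12.88 roterr [ 0.4  0.5 -0.1]
[{"tx": 0.0092, "ty": -0.0, "tz": 0.001, "wx": 0.4, "wy": 0.5, "wz": -0.1}, {"tx": 0.0092, "ty": 0.0041, "tz": 0.0029, "wx": 0.0, "wy": 0.0, "wz": 0.0}, {"tx": 0.0075, "ty": 0.0059, "tz": 0.0041, "wx": 0.0, "wy": 0.0, "wz": 0.0}, {"tx": 0.0054, "ty": 0.0073, "tz": 0.0051, "wx": 0.0, "wy": 0.0, "wz": 0.0}, {"tx": 0.0029, "ty": 0.0082, "tz": 0.0058, "wx": 0.0, "wy": 0.0, "wz": 0.0}, {"tx": 0.0002, "ty": 0.0086, "tz": 0.006, "wx": 0.0, "wy": 0.0, "wz": 0.0}, {"tx": -0.0025, "ty": 0.0083, "tz": 0.0058, "wx": 0.0, "wy": 0.0, "wz": 0.0}]
side red pred [321.8 263. ] seen [324.5 264.6] [321, 258, 8, 14, 80]
side blue pred [303.3 215.1] seen [305.6 215.5] [298, 201, 16, 28, 207]
scene red pred [240.6 229.6] seen [238.7 229.7] [236, 227, 7, 6, 26]
scene blue pred [262.5 209.1] seen [260.2 207.6] [255, 200, 13, 16, 51]
```

View pics/s4.png

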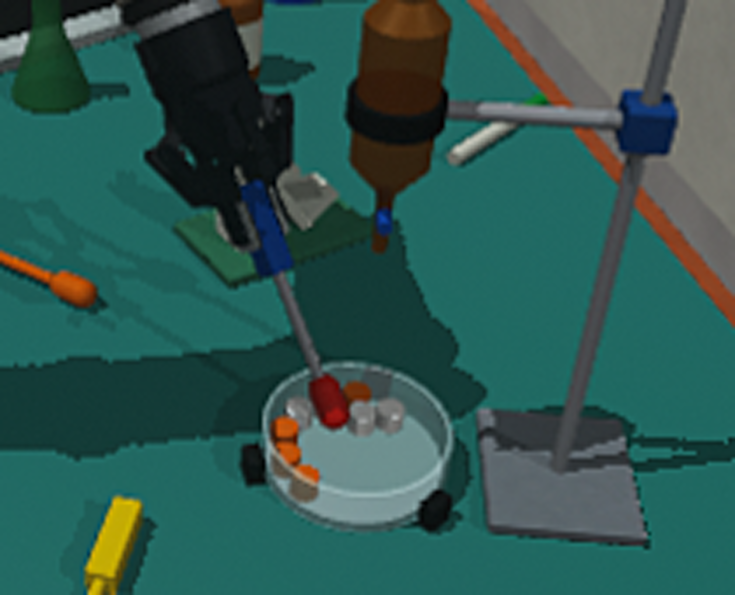

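Side picture: the head is at (330,400) on the left side in the second round, with white beads (362,415) and (390,413) and orange (357,392) pushed ahead. Nothing has spilled.

```bash
python3 st.py 6 15
```

```text
ang 112.0 rad 37.0
head [-11.1  29.7  21.7] f [ 0.2 -3.6  0.8] q [ 0.09  0.42 -0.61  2.16  1.11  1.   -0.77] gap 21.2 t 12.97 roterr [ 0.4  0.5 -0.1]
[{"tx": 0.0093, "ty": -0.0002, "tz": 0.0012, "wx": 0.4, "wy": 0.5, "wz": -0.1}, {"tx": 0.009, "ty": 0.0043, "tz": 0.003, "wx": 0.0, "wy": 0.0, "wz": 0.0}, {"tx": 0.0074, "ty": 0.0061, "tz": 0.0042, "wx": 0.0, "wy": 0.0, "wz": 0.0}, {"tx": 0.0052, "ty": 0.0074, "tz": 0.0052, "wx": 0.0, "wy": 0.0, "wz": 0.0}, {"tx": 0.0027, "ty": 0.0083, "tz": 0.0058, "wx": 0.0, "wy": 0.0, "wz": 0.0}, {"tx": -0.0, "ty": 0.0086, "tz": 0.006, "wx": 0.0, "wy": 0.0, "wz": 0.0}]
```

Request:
{"fn": "move_arm", "kwargs": {"motion": [{"tx": 0.0095,"ty": 0,"tz": 0.0015,"wx": 0.4,"wy": 0.5,"wz": 0},{"tx": 0.009,"ty": 0.0045,"tz": 0.003,"wx": 0,"wy": 0,"wz": 0},{"tx": 0.0075,"ty": 0.006,"tz": 0.004,"wx": 0,"wy": 0,"wz": 0},{"tx": 0.005,"ty": 0.0075,"tz": 0.005,"wx": 0,"wy": 0,"wz": 0},{"tx": 0.0025,"ty": 0.0085,"tz": 0.006,"wx": 0,"wy": 0,"wz": 0}]}}

```text
clock: 13.6
tcp_pos: [572.2, -54.2, 132.0]
ee_rot: [0.922, 0.243, 0.07, 0.292]
ft_force: [-4.0, -3.1, 0.1]
finger_gap: 21.2
```

```bash
python3 st.py 7 15
```

```text
ang 33.0 rad 28.8
head [27.2 11.1 16.7] f [-4.  -3.1  0.1] q [ 0.12  0.47 -0.58  2.08  1.13  0.99 -0.7 ] gap 21.2 t 13.6 roterr [-0.   1.  -0.1]
[{"tx": 0.0079, "ty": 0.0098, "tz": 0.0028, "wx": -0.0, "wy": 1.0, "wz": -0.1}, {"tx": -0.0035, "ty": 0.0081, "tz": 0.0056, "wx": 0.0, "wy": 0.0, "wz": 0.0}, {"tx": -0.0059, "ty": 0.007, "tz": 0.0049, "wx": 0.0, "wy": 0.0, "wz": 0.0}, {"tx": -0.008, "ty": 0.0055, "tz": 0.0039, "wx": 0.0, "wy": 0.0, "wz": 0.0}, {"tx": -0.0094, "ty": 0.0037, "tz": 0.0026, "wx": 0.0, "wy": 0.0, "wz": 0.0}, {"tx": -0.0103, "ty": 0.0015, "tz": 0.0011, "wx": 0.0, "wy": 0.0, "wz": 0.0}, {"tx": -0.0104, "ty": -0.0007, "tz": -0.0005, "wx": 0.0, "wy": 0.0, "wz": 0.0}]
```

```bash
python3 - <<'E'
from h import *
hrows([(33,12,20),(39,9,21),(43,2,21),(43,-6,21),(40,-16,21),(35,-26,21),(28,-34,21)],R(-60,35))
E
```

```text
head [27.2 11.1 16.7] f [-4.  -3.1  0.1] q [ 0.12  0.47 -0.58  2.08  1.13  0.99 -0.7 ] gap 21.2 t 13.6 roterr [-0.   1.  -0.1]
[{"tx": 0.0029, "ty": 0.0035, "tz": -0.0016, "wx": -0.0, "wy": 1.0, "wz": -0.1}, {"tx": 0.0037, "ty": 0.0052, "tz": 0.0024, "wx": 0.0, "wy": 0.0, "wz": 0.0}, {"tx": -0.0, "ty": 0.0066, "tz": 0.0046, "wx": 0.0, "wy": 0.0, "wz": 0.0}, {"tx": -0.004, "ty": 0.0057, "tz": 0.004, "wx": 0.0, "wy": 0.0, "wz": 0.0}, {"tx": -0.0076, "ty": 0.0059, "tz": 0.0041, "wx": 0.0, "wy": 0.0, "wz": 0.0}, {"tx": -0.0093, "ty": 0.005, "tz": 0.0035, "wx": 0.0, "wy": 0.0, "wz": 0.0}, {"tx": -0.0101, "ty": 0.0028, "tz": 0.002, "wx": 0.0, "wy": 0.0, "wz": 0.0}]
```

Request:
{"fn": "move_arm", "kwargs": {"motion": [{"tx": 0.004,"ty": 0.0045,"tz": -0.002,"wx": 0,"wy": 1.0,"wz": 0},{"tx": 0.004,"ty": 0.006,"tz": 0.0025,"wx": 0,"wy": 0,"wz": 0},{"tx": 0,"ty": 0.0065,"tz": 0.0045,"wx": 0,"wy": 0,"wz": 0}]}}

```text
clock: 13.98
tcp_pos: [576.5, -68.0, 131.8]
ee_rot: [0.924, 0.243, 0.066, 0.288]
ft_force: [-15.0, 3.2, 15.8]
finger_gap: 21.0
```

```bash
python3 - <<'E'
from h import *
hrows([(43,-6,21),(40,-16,21),(35,-26,21),(28,-34,21),(19,-40,21),(9,-43,21),(-1,-43,21)],R(-60,35))
E
python3 chk.py pics/s5.png
```

```text
head [30.4 -2.  15.8] f [-15.    3.2  15.8] q [ 0.15  0.47 -0.57  2.07  1.12  0.98 -0.66] gap 21.0 t 13.97 roterr [-0.6  1.3 -0.1]
[{"tx": 0.0058, "ty": 0.0095, "tz": 0.001, "wx": -0.6, "wy": 1.3, "wz": -0.1}, {"tx": -0.0076, "ty": 0.0059, "tz": 0.0041, "wx": 0.0, "wy": 0.0, "wz": 0.0}, {"tx": -0.0093, "ty": 0.005, "tz": 0.0035, "wx": 0.0, "wy": 0.0, "wz": 0.0}, {"tx": -0.0101, "ty": 0.0028, "tz": 0.002, "wx": 0.0, "wy": 0.0, "wz": 0.0}, {"tx": -0.0108, "ty": 0.0006, "tz": 0.0004, "wx": 0.0, "wy": 0.0, "wz": 0.0}, {"tx": -0.0102, "ty": -0.002, "tz": -0.0014, "wx": 0.0, "wy": 0.0, "wz": 0.0}, {"tx": -0.0087, "ty": -0.0041, "tz": -0.0029, "wx": 0.0, "wy": 0.0, "wz": 0.0}]
side red pred [340.7 270.7] seen [341.7 272.5] [337, 266, 10, 14, 104]
side blue pred [323.3 221.9] seen [325.8 222.4] [319, 208, 14, 28, 204]
side blue pred [323.3 221.9] seen [339.2 212.9] [337, 210, 5, 7, 30]
scene red pred [226.  234.6] seen [224.3 233.3] [222, 231, 6, 6, 21]
scene blue pred [246.6 214.4] seen [244.4 211.5] [239, 206, 11, 14, 36]
```

View pics/s5.png

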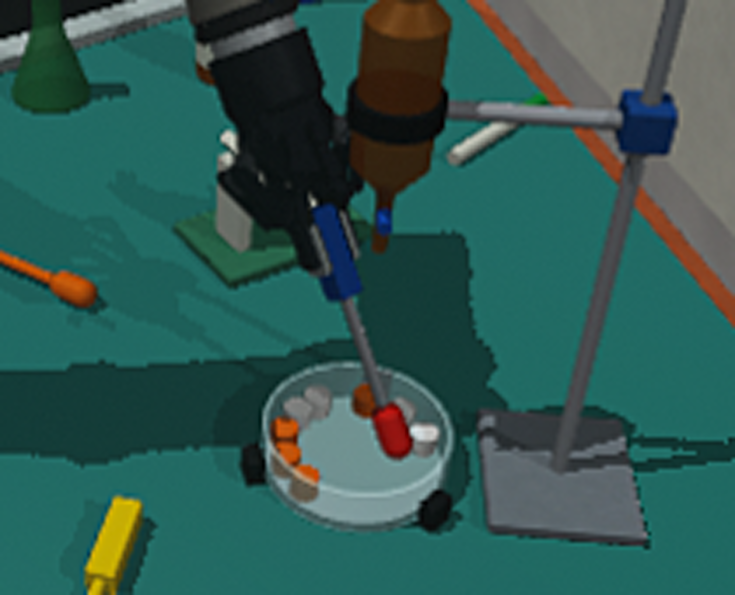

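Side picture: the head is at (393,430). A white bead at (424,437) is squeezed between it and the far wall, and the force readings (-15, +16 N) show pressing. I ease up and inward, then go on round.

```bash
python3 - <<'E'
from h import *
hrows([(29,-4,22),(29,-8,24),(31,-14,23),(30,-24,22),(24,-33,22),(16,-38,22),(8,-40,22)],R(-60,35))
E
```

```text
head [30.4 -4.3 16. ] f [-11.3  -1.2   7.3] q [ 0.15  0.47 -0.57  2.07  1.13  0.98 -0.66] gap 21.3 t 14.07 roterr [-0.5  1.4 -0.1]
[{"tx": -0.0046, "ty": 0.0014, "tz": -0.0054, "wx": -0.5, "wy": 1.4, "wz": -0.1}, {"tx": -0.002, "ty": 0.004, "tz": 0.0003, "wx": 0.0, "wy": 0.0, "wz": 0.0}, {"tx": -0.0013, "ty": 0.0045, "tz": 0.0044, "wx": 0.0, "wy": 0.0, "wz": 0.0}, {"tx": -0.0059, "ty": 0.0061, "tz": 0.0055, "wx": 0.0, "wy": 0.0, "wz": 0.0}, {"tx": -0.0097, "ty": 0.0039, "tz": 0.0027, "wx": 0.0, "wy": 0.0, "wz": 0.0}, {"tx": -0.0094, "ty": 0.0003, "tz": 0.0002, "wx": 0.0, "wy": 0.0, "wz": 0.0}, {"tx": -0.0079, "ty": -0.0019, "tz": -0.0013, "wx": 0.0, "wy": 0.0, "wz": 0.0}]
```

Request:
{"fn": "move_arm", "kwargs": {"motion": [{"tx": -0.0045,"ty": 0.0015,"tz": -0.0055,"wx": -0.5,"wy": 1.4,"wz": 0},{"tx": -0.002,"ty": 0.004,"tz": 0,"wx": 0,"wy": 0,"wz": 0},{"tx": -0.0015,"ty": 0.0045,"tz": 0.0025,"wx": 0,"wy": 0,"wz": 0}]}}

```text
clock: 14.45
tcp_pos: [573.6, -76.9, 139.3]
ee_rot: [0.922, 0.248, 0.08, 0.287]
ft_force: [0.9, 0.4, -0.3]
finger_gap: 21.6
```

```bash
python3 - <<'E'
from h import *
hrows([(30,-24,22),(24,-33,22),(16,-38,22),(8,-40,22),(-2,-40,21),(-12,-37,21)],R(-60,35))
E
```

```text
head [31.2 -9.6 23.6] f [ 0.9  0.4 -0.3] q [ 0.17  0.44 -0.57  2.1   1.14  0.94 -0.66] gap 21.6 t 14.45 roterr [-0.3 -0.3 -0. ]
[{"tx": -0.0075, "ty": 0.0081, "tz": 0.008, "wx": -0.3, "wy": -0.3, "wz": -0.0}, {"tx": -0.0097, "ty": 0.0039, "tz": 0.0027, "wx": 0.0, "wy": 0.0, "wz": 0.0}, {"tx": -0.0094, "ty": 0.0003, "tz": 0.0002, "wx": 0.0, "wy": 0.0, "wz": 0.0}, {"tx": -0.0079, "ty": -0.0019, "tz": -0.0013, "wx": 0.0, "wy": 0.0, "wz": 0.0}, {"tx": -0.0087, "ty": -0.0047, "tz": -0.002, "wx": 0.0, "wy": 0.0, "wz": 0.0}, {"tx": -0.0072, "ty": -0.0062, "tz": -0.0044, "wx": 0.0, "wy": 0.0, "wz": 0.0}]
```

Request:
{"fn": "move_arm", "kwargs": {"motion": [{"tx": -0.0075,"ty": 0.008,"tz": 0.007,"wx": 0,"wy": 0,"wz": 0},{"tx": -0.0095,"ty": 0.004,"tz": 0.0025,"wx": 0,"wy": 0,"wz": 0},{"tx": -0.0095,"ty": 0.0005,"tz": 0,"wx": 0,"wy": 0,"wz": 0},{"tx": -0.008,"ty": -0.002,"tz": -0.0015,"wx": 0,"wy": 0,"wz": 0}]}}

```text
clock: 14.95
tcp_pos: [550.7, -107.7, 138.6]
ee_rot: [0.922, 0.247, 0.081, 0.287]
ft_force: [-0.0, -0.2, -1.2]
finger_gap: 21.3
```

```bash
python3 - <<'E'
from h import *
hrows([(-2,-40,21),(-12,-37,21),(-21,-32,21),(-28,-25,21),(-33,-17,21),(-36,-8,21),(-36,1,21)],R(-60,35))
E
```

```text
head [  8.6 -40.1  22.9] f [-0.  -0.2 -1.2] q [ 0.22  0.4  -0.56  2.16  1.17  0.88 -0.66] gap 21.3 t 14.95 roterr [-0.3 -0.4 -0.1]
[{"tx": -0.008, "ty": -0.0063, "tz": -0.0016, "wx": -0.3, "wy": -0.4, "wz": -0.1}, {"tx": -0.0072, "ty": -0.0062, "tz": -0.0044, "wx": 0.0, "wy": 0.0, "wz": 0.0}, {"tx": -0.0053, "ty": -0.0072, "tz": -0.0051, "wx": 0.0, "wy": 0.0, "wz": 0.0}, {"tx": -0.0026, "ty": -0.0078, "tz": -0.0055, "wx": 0.0, "wy": 0.0, "wz": 0.0}, {"tx": -0.0003, "ty": -0.0077, "tz": -0.0054, "wx": 0.0, "wy": 0.0, "wz": 0.0}, {"tx": 0.0019, "ty": -0.0076, "tz": -0.0053, "wx": 0.0, "wy": 0.0, "wz": 0.0}, {"tx": 0.0045, "ty": -0.0064, "tz": -0.0045, "wx": 0.0, "wy": 0.0, "wz": 0.0}]
```

Request:
{"fn": "move_arm", "kwargs": {"motion": [{"tx": -0.008,"ty": -0.006,"tz": -0.0025,"wx": 0,"wy": -0.3,"wz": 0},{"tx": -0.007,"ty": -0.006,"tz": -0.0045,"wx": 0,"wy": 0,"wz": 0},{"tx": -0.0055,"ty": -0.007,"tz": -0.005,"wx": 0,"wy": 0,"wz": 0},{"tx": -0.0025,"ty": -0.008,"tz": -0.0055,"wx": 0,"wy": 0,"wz": 0},{"tx": 0,"ty": -0.0075,"tz": -0.0055,"wx": 0,"wy": 0,"wz": 0}]}}

```text
clock: 15.58
tcp_pos: [507.6, -80.7, 138.3]
ee_rot: [0.922, 0.248, 0.08, 0.287]
ft_force: [3.5, -0.4, -0.6]
finger_gap: 21.3
```

```bash
python3 - <<'E'
from h import *
hrows([(-34,-12,22),(-34,-5,22),(-33,2,22),(-31,8,22)],R(-60,35))
E
```

```text
head [-34.8 -13.4  22.6] f [ 3.5 -0.4 -0.6] q [ 0.18  0.36 -0.6   2.24  1.14  0.9  -0.74] gap 21.3 t 15.57 roterr [-0.3 -0.3 -0. ]
[{"tx": 0.0021, "ty": -0.0017, "tz": 0.0001, "wx": -0.3, "wy": -0.3, "wz": -0.0}, {"tx": 0.0035, "ty": -0.005, "tz": -0.0035, "wx": 0.0, "wy": 0.0, "wz": 0.0}, {"tx": 0.0044, "ty": -0.0046, "tz": -0.0032, "wx": 0.0, "wy": 0.0, "wz": 0.0}, {"tx": 0.0047, "ty": -0.0034, "tz": -0.0024, "wx": 0.0, "wy": 0.0, "wz": 0.0}]
```

Request:
{"fn": "move_arm", "kwargs": {"motion": [{"tx": 0.002,"ty": -0.002,"tz": 0,"wx": 0,"wy": 0,"wz": 0},{"tx": 0.0035,"ty": -0.005,"tz": -0.0035,"wx": 0,"wy": 0,"wz": 0},{"tx": 0.0045,"ty": -0.0045,"tz": -0.003,"wx": 0,"wy": 0,"wz": 0},{"tx": 0.0045,"ty": -0.0035,"tz": -0.0025,"wx": 0,"wy": 0,"wz": 0}]}}

```text
clock: 16.08
tcp_pos: [511.4, -56.3, 137.0]
ee_rot: [0.922, 0.248, 0.079, 0.287]
ft_force: [0.7, -1.2, -0.1]
finger_gap: 21.0
```

```bash
python3 - <<'E'
from h import *
hrows([(-22,3,23),(-10,0,24),(-2,-3,28),(0,-3,38),(0,-3,52),(0,-3,70),(0,-3,90),(0,-3,110)],R(-60,35))
E
```

```text
head [-31.1  11.1  21.3] f [ 0.7 -1.2 -0.1] q [ 0.14  0.38 -0.61  2.22  1.12  0.94 -0.76] gap 21.0 t 16.07 roterr [-0.3 -0.3 -0. ]
[{"tx": 0.0044, "ty": 0.0097, "tz": 0.0052, "wx": -0.3, "wy": -0.3, "wz": -0.0}, {"tx": 0.0089, "ty": 0.0076, "tz": 0.0041, "wx": 0.0, "wy": 0.0, "wz": 0.0}, {"tx": 0.0054, "ty": 0.0077, "tz": 0.0005, "wx": 0.0, "wy": 0.0, "wz": 0.0}, {"tx": 0.0017, "ty": 0.0066, "tz": -0.0076, "wx": 0.0, "wy": 0.0, "wz": 0.0}, {"tx": -0.0, "ty": 0.008, "tz": -0.0115, "wx": 0.0, "wy": 0.0, "wz": 0.0}, {"tx": -0.0, "ty": 0.0103, "tz": -0.0147, "wx": 0.0, "wy": 0.0, "wz": 0.0}, {"tx": -0.0, "ty": 0.0115, "tz": -0.0164, "wx": 0.0, "wy": 0.0, "wz": 0.0}, {"tx": -0.0, "ty": 0.0115, "tz": -0.0164, "wx": 0.0, "wy": 0.0, "wz": 0.0}]
```

Request:
{"fn": "move_arm", "kwargs": {"motion": [{"tx": 0.0045,"ty": 0.0095,"tz": 0.005,"wx": 0,"wy": 0,"wz": 0},{"tx": 0.009,"ty": 0.0075,"tz": 0.004,"wx": 0,"wy": 0,"wz": 0},{"tx": 0.0055,"ty": 0.0075,"tz": 0.0005,"wx": 0,"wy": 0,"wz": 0},{"tx": 0.0015,"ty": 0.0065,"tz": -0.0075,"wx": 0,"wy": 0,"wz": 0},{"tx": 0,"ty": 0.008,"tz": -0.0115,"wx": 0,"wy": 0,"wz": 0},{"tx": 0,"ty": 0.0105,"tz": -0.0145,"wx": 0,"wy": 0,"wz": 0},{"tx": 0,"ty": 0.0115,"tz": -0.0165,"wx": 0,"wy": 0,"wz": 0},{"tx": 0,"ty": 0.0115,"tz": -0.0165,"wx": 0,"wy": 0,"wz": 0}]}}

```text
clock: 17.08
tcp_pos: [544.2, -71.7, 228.8]
ee_rot: [0.922, 0.247, 0.078, 0.287]
ft_force: [0.8, -0.0, -1.7]
finger_gap: 21.0
```

```bash
python3 - <<'E'
from h import *
p,r,s=cur(); print(p.round(1),s["joint_pos"].round(2)); print(head().round(1))
Q=R(RY,35)
rows([([533,43,241],R(-20,35),7),([576.4,147.1,237.2],Q,7)])
E
python3 chk.py pics/s6.png
```

```text
[544.2 -71.7 228.8] [ 0.23  0.26 -0.63  2.08  0.94  1.   -0.45]
[  1.3  -4.4 112.9]
[{"tx": 0.007, "ty": -0.011, "tz": -0.01, "wx": -0.1, "wy": 3.2, "wz": -4.7}, {"tx": 0.008, "ty": -0.011, "tz": -0.01, "wx": -0.1, "wy": 3.2, "wz": -4.7}, {"tx": 0.01, "ty": -0.01, "tz": -0.009, "wx": -0.1, "wy": 3.2, "wz": -4.7}, {"tx": 0.011, "ty": -0.009, "tz": -0.008, "wx": -0.1, "wy": 3.2, "wz": -4.7}, {"tx": 0.012, "ty": -0.008, "tz": -0.008, "wx": -0.1, "wy": 3.2, "wz": -4.7}, {"tx": 0.013, "ty": -0.007, "tz": -0.007, "wx": -0.1, "wy": 3.2, "wz": -4.7}, {"tx": 0.014, "ty": -0.006, "tz": -0.006, "wx": -0.1, "wy": 3.2, "wz": -4.7}, {"tx": 0.016, "ty": 0.0, "tz": 0.001, "wx": 0.0, "wy": 3.1, "wz": -4.5}]
[{"tx": 0.016, "ty": 0.002, "tz": 0.002, "wx": -0.0, "wy": 3.1, "wz": -4.5}, {"tx": 0.016, "ty": 0.003, "tz": 0.003, "wx": 0.0, "wy": 3.1, "wz": -4.5}, {"tx": 0.015, "ty": 0.004, "tz": 0.003, "wx": -0.0, "wy": 3.1, "wz": -4.5}, {"tx": 0.015, "ty": 0.005, "tz": 0.004, "wx": 0.0, "wy": 3.1, "wz": -4.5}, {"tx": 0.014, "ty": 0.006, "tz": 0.005, "wx": 0.0, "wy": 3.1, "wz": -4.5}, {"tx": 0.013, "ty": 0.007, "tz": 0.006, "wx": 0.0, "wy": 3.1, "wz": -4.5}]
side red pred [333.5 244.2] seen [334.9 245.3] [329, 238, 12, 16, 126]
side blue pred [313.8 192.1] seen [316.3 192.5] [309, 176, 16, 31, 245]
scene red pred [228.5 210.3] seen [226.5 210.1] [224, 207, 7, 7, 30]
scene blue pred [250.2 187.5] seen [250.9 181.2] [247, 178, 8, 8, 25]
scene blue pred [250.2 187.5] seen [244.  191.9] [242, 189, 5, 6, 17]
```

View pics/s6.png

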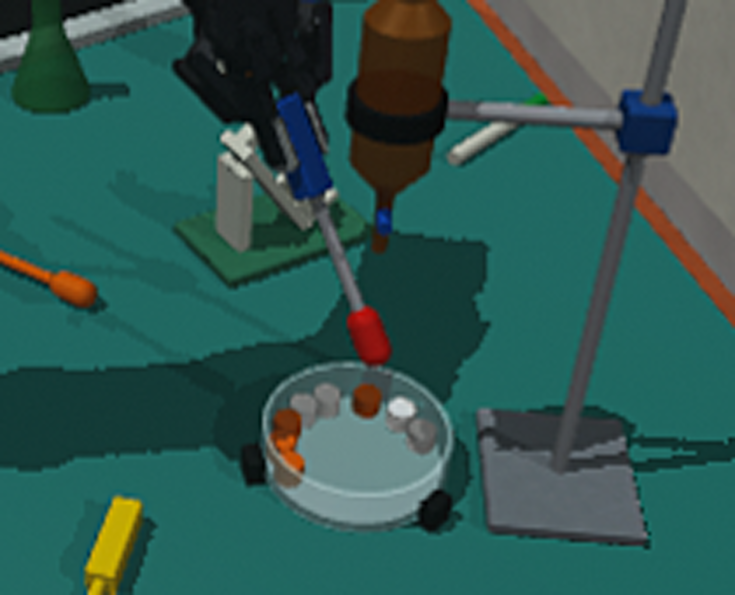

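Side picture: all eight beads lie in one layer in the dish, well displaced. The stirrer is lifted clear with its head at (370,335). I carry it back.

Request:
{"fn": "move_arm", "kwargs": {"motion": [{"tx": 0.007,"ty": -0.011,"tz": -0.01,"wx": 0,"wy": 3.2,"wz": -4.7},{"tx": 0.008,"ty": -0.011,"tz": -0.01,"wx": 0,"wy": 3.2,"wz": -4.7},{"tx": 0.01,"ty": -0.01,"tz": -0.009,"wx": 0,"wy": 3.2,"wz": -4.7},{"tx": 0.011,"ty": -0.009,"tz": -0.008,"wx": 0,"wy": 3.2,"wz": -4.7},{"tx": 0.012,"ty": -0.008,"tz": -0.008,"wx": 0,"wy": 3.2,"wz": -4.7},{"tx": 0.013,"ty": -0.007,"tz": -0.007,"wx": 0,"wy": 3.2,"wz": -4.7},{"tx": 0.014,"ty": -0.006,"tz": -0.006,"wx": 0,"wy": 3.2,"wz": -4.7}]}}

```text
clock: 18.05
tcp_pos: [530.5, 45.1, 238.7]
ee_rot: [0.777, 0.555, 0.17, 0.243]
ft_force: [-0.9, -0.7, -1.2]
finger_gap: 21.0
```

```bash
python3 - <<'E'
from h import *
p,r,s=cur(); print(p.round(1),s["joint_pos"].round(2)); print((head()+DC).round(1))
rows([([582,149,245],R(RY,35),8)])
E
```

```text
[530.5  45.1 238.7] [ 0.28  0.09 -0.76  2.24  0.95  0.6   0.04]
[604.5  19.  122.8]
[{"tx": 0.014, "ty": 0.002, "tz": 0.0, "wx": -0.1, "wy": 2.7, "wz": -3.8}, {"tx": 0.014, "ty": 0.003, "tz": 0.001, "wx": -0.1, "wy": 2.7, "wz": -3.8}, {"tx": 0.014, "ty": 0.004, "tz": 0.002, "wx": -0.1, "wy": 2.7, "wz": -3.8}, {"tx": 0.013, "ty": 0.005, "tz": 0.002, "wx": -0.1, "wy": 2.7, "wz": -3.8}, {"tx": 0.013, "ty": 0.006, "tz": 0.003, "wx": -0.1, "wy": 2.7, "wz": -3.8}, {"tx": 0.012, "ty": 0.007, "tz": 0.004, "wx": -0.1, "wy": 2.7, "wz": -3.8}, {"tx": 0.012, "ty": 0.007, "tz": 0.004, "wx": -0.1, "wy": 2.7, "wz": -3.8}, {"tx": 0.011, "ty": 0.008, "tz": 0.005, "wx": -0.1, "wy": 2.7, "wz": -3.8}]
```

Request:
{"fn": "move_arm", "kwargs": {"motion": [{"tx": 0.014,"ty": 0.002,"tz": 0,"wx": 0,"wy": 2.7,"wz": -3.8},{"tx": 0.014,"ty": 0.003,"tz": 0.001,"wx": 0,"wy": 2.7,"wz": -3.8},{"tx": 0.014,"ty": 0.004,"tz": 0.002,"wx": 0,"wy": 2.7,"wz": -3.8},{"tx": 0.013,"ty": 0.005,"tz": 0.002,"wx": 0,"wy": 2.7,"wz": -3.8},{"tx": 0.013,"ty": 0.006,"tz": 0.003,"wx": 0,"wy": 2.7,"wz": -3.8},{"tx": 0.012,"ty": 0.007,"tz": 0.004,"wx": 0,"wy": 2.7,"wz": -3.8},{"tx": 0.012,"ty": 0.007,"tz": 0.004,"wx": 0,"wy": 2.7,"wz": -3.8},{"tx": 0.011,"ty": 0.008,"tz": 0.005,"wx": 0,"wy": 2.7,"wz": -3.8}]}}

```text
clock: 19.05
tcp_pos: [576.3, 149.4, 238.3]
ee_rot: [0.552, 0.781, 0.239, 0.167]
ft_force: [-0.1, -0.2, -1.0]
finger_gap: 21.1
```

```bash
cat > home.py <<'E'
import sys
from h import *
# taught grasp pose at home: measured TCP when gripped
PH=np.array([553.3,139.9,159.9]); QH=Ro.from_quat([0.5578,0.7732,0.2442,0.1771])
p,r,s=cur(); L=QH.inv().apply(p-PH)
print("in home tool frame",L.round(1),"rot",np.degrees((r.inv()*QH).as_rotvec()).round(1),"q",s["joint_pos"].round(2),"f",s["ft_force"].round(1),"t",round(s["clock"],2))
way=[]
for a in sys.argv[1:]:
    x,y,z,n=map(float,a.split(",")); way.append((PH+QH.apply([x,y,z]),QH,int(n)))
if way: rows(way)
E
sed -i 's/round(float(v),3)/round(float(v),4)/' h.py; python3 home.py 0,60,0,3 0,30,0,3; python3 chk.py
```

```text
in home tool frame [  1.6  65.4 -49.9] rot [-1.3 -0.9  0.8] q [ 0.5   0.21 -0.94  2.15  0.63  0.32  0.99] f [-0.1 -0.2 -1. ] t 19.05
[{"tx": -0.0008, "ty": -0.0014, "tz": 0.0167, "wx": -0.4, "wy": -0.3, "wz": 0.3}, {"tx": -0.0007, "ty": -0.0016, "tz": 0.0166, "wx": -0.4, "wy": -0.3, "wz": 0.3}, {"tx": -0.0006, "ty": -0.0017, "tz": 0.0166, "wx": -0.4, "wy": -0.3, "wz": 0.3}, {"tx": 0.0, "ty": -0.01, "tz": 0.0, "wx": 0.0, "wy": 0.0, "wz": 0.0}, {"tx": 0.0, "ty": -0.01, "tz": -0.0, "wx": 0.0, "wy": 0.0, "wz": 0.0}, {"tx": 0.0, "ty": -0.01, "tz": 0.0, "wx": 0.0, "wy": 0.0, "wz": 0.0}]
side red pred [323.3 177.3] seen [325.5 175.7] [323, 172, 6, 10, 24]
side blue pred [304.5 148.9] seen [314.6 130.8] [302, 115, 24, 36, 609]
side blue pred [304.5 148.9] seen [310.3 155.3] [305, 152, 10, 7, 29]
scene red pred [295.1 261.1] seen [294.7 262.8] [292, 258, 6, 11, 56]
scene blue pred [301.4 218.3] seen [301. 218.] [297, 207, 10, 24, 147]
```

```bash
python3 - <<'E'
from h import *
import pickle
PH=np.array([553.3,139.9,159.9]); QH=Ro.from_quat([0.5578,0.7732,0.2442,0.1771])
p,r,s=cur(); D0=pickle.load(open("d0.pkl","rb"))
for nm0,im,P0,Q0,d in(("home",D0["scene"],PH,QH,0),("now",get("scene"),p,r,-10)):
    hsv=cv2.cvtColor(im["pixels"],cv2.COLOR_RGB2HSV)
    for nm,lo,hi,w in(("red",(0,170,90),(4,255,255),(280,250,310,290)),("blue",(105,130,40),(130,255,255),(285,195,320,245))):
        m=cv2.inRange(hsv,np.array(lo),np.array(hi)); v,u=np.nonzero(m); k=(u>w[0])&(u<w[2])&(v>w[1])&(v<w[3])
        P,rr=depth(im,np.c_[u,v][k]); L=Q0.inv().apply(P[rr>0]-P0); print(nm0,nm,len(L),np.median(L,0).round(1),np.percentile(L[:,2],[3,97]).round(0))
E
python3 home.py 0,45,0,4
```

```text
home red 55 [  2.6   8.9 123.8] [109. 142.]
home blue 128 [  1.   10.5 -16.2] [-48.  15.]
now red 58 [  0.8  11.2 123.7] [110. 141.]
now blue 145 [  0.2  10.5 -18.5] [-48.  16.]
in home tool frame [  0.8  65.5 -49.8] rot [-1.3 -0.8  0.5] q [ 0.5   0.21 -0.94  2.15  0.63  0.33  0.98] f [-0.3 -0.5 -0.7] t 19.2
[{"tx": -0.0003, "ty": -0.0049, "tz": 0.0126, "wx": -0.3, "wy": -0.2, "wz": 0.1}, {"tx": -0.0003, "ty": -0.0049, "tz": 0.0125, "wx": -0.3, "wy": -0.2, "wz": 0.1}, {"tx": -0.0003, "ty": -0.005, "tz": 0.0125, "wx": -0.3, "wy": -0.2, "wz": 0.1}, {"tx": -0.0002, "ty": -0.0051, "tz": 0.0125, "wx": -0.3, "wy": -0.2, "wz": 0.1}]
```

Request:
{"fn": "move_arm", "kwargs": {"motion": [{"tx": 0,"ty": -0.004,"tz": 0.012,"wx": -0.3,"wy": -0.2,"wz": 0.1},{"tx": 0,"ty": -0.004,"tz": 0.012,"wx": -0.3,"wy": -0.2,"wz": 0.1},{"tx": 0,"ty": -0.005,"tz": 0.012,"wx": -0.3,"wy": -0.2,"wz": 0.1},{"tx": 0,"ty": -0.005,"tz": 0.009,"wx": -0.3,"wy": -0.2,"wz": 0.1}]}}

```text
clock: 19.7
tcp_pos: [584.9, 149.3, 188.8]
ee_rot: [0.561, 0.772, 0.242, 0.178]
ft_force: [1.4, 0.0, -0.9]
finger_gap: 21.0
```

```bash
python3 home.py 0,30,-3,3 0,20,-3,1
```

```text
in home tool frame [-1.  43.6 -4.7] rot [-0.2  0.3 -0.3] q [ 0.18  0.26 -0.62  2.21  1.06  0.21  0.52] f [ 1.4  0.  -0.9] t 19.7
[{"tx": 0.0003, "ty": -0.0045, "tz": 0.0006, "wx": -0.1, "wy": 0.1, "wz": -0.1}, {"tx": 0.0003, "ty": -0.0045, "tz": 0.0006, "wx": -0.1, "wy": 0.1, "wz": -0.1}, {"tx": 0.0003, "ty": -0.0045, "tz": 0.0006, "wx": -0.1, "wy": 0.1, "wz": -0.1}, {"tx": -0.0, "ty": -0.01, "tz": 0.0, "wx": 0.0, "wy": -0.0, "wz": -0.0}]
```

Request:
{"fn": "move_arm", "kwargs": {"motion": [{"tx": 0.0005,"ty": -0.007,"tz": 0.0005,"wx": -0.1,"wy": 0.1,"wz": -0.1},{"tx": 0.0005,"ty": -0.007,"tz": 0.0005,"wx": 0,"wy": 0.1,"wz": -0.1},{"tx": 0,"ty": -0.007,"tz": 0.0005,"wx": 0,"wy": 0.1,"wz": -0.1}]}}

```text
clock: 20.08
tcp_pos: [566.2, 144.8, 173.7]
ee_rot: [0.559, 0.773, 0.242, 0.177]
ft_force: [0.1, -0.2, -0.7]
finger_gap: 21.2
```

```bash
python3 home.py 0,8,-3,3 0,1,-3,2
```

```text
in home tool frame [ 0.6 19.2 -3.3] rot [-0.2  0.1 -0.1] q [ 0.17  0.25 -0.6   2.26  1.26  0.19  0.31] f [ 0.1 -0.2 -0.7] t 20.07
[{"tx": -0.0002, "ty": -0.0037, "tz": 0.0001, "wx": -0.1, "wy": 0.0, "wz": -0.0}, {"tx": -0.0002, "ty": -0.0037, "tz": 0.0001, "wx": -0.1, "wy": 0.0, "wz": -0.0}, {"tx": -0.0002, "ty": -0.0037, "tz": 0.0001, "wx": -0.1, "wy": 0.0, "wz": -0.0}, {"tx": -0.0, "ty": -0.0035, "tz": -0.0, "wx": 0.0, "wy": 0.0, "wz": 0.0}, {"tx": -0.0, "ty": -0.0035, "tz": 0.0, "wx": 0.0, "wy": 0.0, "wz": 0.0}]
```

Request:
{"fn": "move_arm", "kwargs": {"motion": [{"tx": 0,"ty": -0.004,"tz": 0,"wx": -0.1,"wy": 0,"wz": 0},{"tx": 0,"ty": -0.004,"tz": 0,"wx": -0.1,"wy": 0,"wz": 0},{"tx": 0,"ty": -0.004,"tz": 0,"wx": 0,"wy": 0,"wz": 0},{"tx": 0,"ty": -0.0025,"tz": 0,"wx": 0,"wy": 0,"wz": 0}]}}

```text
clock: 20.58
tcp_pos: [551.6, 139.7, 164.0]
ee_rot: [0.561, 0.771, 0.242, 0.178]
ft_force: [1.2, 0.4, 0.4]
finger_gap: 21.4
```

```bash
python3 home.py 0,1,-2,2
```

```text
in home tool frame [ 0.3  1.  -4.4] rot [-0.1  0.3 -0.4] q [ 0.18  0.25 -0.62  2.3   1.47  0.18  0.1 ] f [1.2 0.4 0.4] t 20.57
[{"tx": -0.0001, "ty": 0.0, "tz": 0.0012, "wx": -0.1, "wy": 0.2, "wz": -0.2}, {"tx": -0.0002, "ty": 0.0, "tz": 0.0012, "wx": -0.1, "wy": 0.2, "wz": -0.2}]
```

Seated within 1 mm across, 4 mm up the slope, with no contact force. I lower to the toe, then open.

Request:
{"fn": "move_arm", "kwargs": {"motion": [{"tx": 0,"ty": -0.0005,"tz": 0.002,"wx": 0,"wy": 0.2,"wz": -0.2},{"tx": 0,"ty": 0,"tz": 0.0015,"wx": 0,"wy": 0,"wz": 0}]}}

```text
clock: 20.82
tcp_pos: [552.9, 140.4, 161.0]
ee_rot: [0.559, 0.772, 0.243, 0.177]
ft_force: [0.8, 0.1, -1.7]
finger_gap: 20.9
```

```bash
python3 home.py 0,0,0,1
```

```text
in home tool frame [ 0.6  0.4 -1. ] rot [-0.1  0.1 -0.2] q [ 0.19  0.26 -0.63  2.3   1.51  0.18  0.06] f [ 0.8  0.1 -1.7] t 20.82
[{"tx": -0.0006, "ty": -0.0004, "tz": 0.001, "wx": -0.1, "wy": 0.1, "wz": -0.2}]
```

Request:
{"fn": "move_arm", "kwargs": {"motion": [{"tx": 0,"ty": 0,"tz": 0,"wx": 0,"wy": 0,"wz": 0},{"tx": 0,"ty": 0,"tz": 0,"wx": 0,"wy": 0,"wz": 0},{"tx": 0,"ty": 0,"tz": 0,"wx": 0,"wy": 0,"wz": 0},{"tx": 0,"ty": 0,"tz": 0,"wx": 0,"wy": 0,"wz": 0},{"tx": 0,"ty": 0,"tz": 0,"wx": 0,"wy": 0,"wz": 0},{"tx": 0,"ty": 0,"tz": 0,"wx": 0,"wy": 0,"wz": 0}], "fingers": 0.085}}

```text
clock: 21.58
tcp_pos: [553.7, 140.2, 161.4]
ee_rot: [0.56, 0.772, 0.243, 0.177]
ft_force: [0.1, 0.0, 0.3]
finger_gap: 85.2
```

```bash
python3 home.py 0,0,-45,5; python3 chk.py
```

```text
in home tool frame [ 0.2  1.3 -1. ] rot [-0.1  0.1 -0.2] q [ 0.19  0.26 -0.63  2.3   1.51  0.19  0.06] f [0.1 0.  0.3] t 21.57
[{"tx": -0.0001, "ty": -0.0003, "tz": -0.0088, "wx": -0.0, "wy": 0.0, "wz": -0.0}, {"tx": -0.0001, "ty": -0.0003, "tz": -0.0088, "wx": -0.0, "wy": 0.0, "wz": -0.0}, {"tx": -0.0, "ty": -0.0003, "tz": -0.0088, "wx": -0.0, "wy": 0.0, "wz": -0.0}, {"tx": -0.0, "ty": -0.0003, "tz": -0.0088, "wx": -0.0, "wy": 0.0, "wz": -0.0}, {"tx": -0.0, "ty": -0.0003, "tz": -0.0088, "wx": -0.0, "wy": 0.0, "wz": -0.0}]
side red pred [316.5 200.1] seen [317.2 197.2] [316, 196, 4, 4, 12]
side blue pred [296.4 174.9] seen [296.2 178.2] [291, 172, 12, 13, 28]
scene red pred [295.2 269.7] seen [295.3 271. ] [293, 266, 6, 11, 53]
scene blue pred [302.2 228.8] seen [302.2 229.1] [298, 219, 9, 21, 122]
```

Request:
{"fn": "move_arm", "kwargs": {"motion": [{"tx": 0,"ty": 0,"tz": -0.009,"wx": 0,"wy": 0,"wz": 0},{"tx": 0,"ty": 0,"tz": -0.009,"wx": 0,"wy": 0,"wz": 0},{"tx": 0,"ty": 0,"tz": -0.009,"wx": 0,"wy": 0,"wz": 0}]}}

```text
clock: 22.05
tcp_pos: [538.3, 135.6, 183.4]
ee_rot: [0.56, 0.772, 0.243, 0.177]
ft_force: [-0.8, -0.9, -0.5]
finger_gap: 85.2
```

```bash
python3 home.py 0,0,-110,7
```

```text
in home tool frame [  0.6   0.8 -28.2] rot [-0.1  0.1 -0.2] q [ 0.29  0.2  -0.72  2.31  1.19  0.18  0.38] f [-0.8 -0.9 -0.5] t 22.05
[{"tx": -0.0001, "ty": -0.0001, "tz": -0.0117, "wx": -0.0, "wy": 0.0, "wz": -0.0}, {"tx": -0.0001, "ty": -0.0001, "tz": -0.0117, "wx": -0.0, "wy": 0.0, "wz": -0.0}, {"tx": -0.0001, "ty": -0.0001, "tz": -0.0117, "wx": -0.0, "wy": 0.0, "wz": -0.0}, {"tx": -0.0001, "ty": -0.0001, "tz": -0.0117, "wx": -0.0, "wy": 0.0, "wz": -0.0}, {"tx": -0.0001, "ty": -0.0001, "tz": -0.0117, "wx": -0.0, "wy": 0.0, "wz": -0.0}, {"tx": -0.0001, "ty": -0.0001, "tz": -0.0117, "wx": -0.0, "wy": 0.0, "wz": -0.0}, {"tx": -0.0001, "ty": -0.0001, "tz": -0.0117, "wx": -0.0, "wy": 0.0, "wz": -0.0}]
```

Request:
{"fn": "move_arm", "kwargs": {"motion": [{"tx": 0,"ty": 0,"tz": -0.011,"wx": 0,"wy": 0,"wz": 0},{"tx": 0,"ty": 0,"tz": -0.011,"wx": 0,"wy": 0,"wz": 0},{"tx": 0,"ty": 0,"tz": -0.011,"wx": 0,"wy": 0,"wz": 0},{"tx": 0,"ty": 0,"tz": -0.011,"wx": 0,"wy": 0,"wz": 0},{"tx": 0,"ty": 0,"tz": -0.011,"wx": 0,"wy": 0,"wz": 0},{"tx": 0,"ty": 0,"tz": 0,"wx": 0,"wy": 0,"wz": 0},{"tx": 0,"ty": 0,"tz": 0,"wx": 0,"wy": 0,"wz": 0}]}}

```text
clock: 22.92
tcp_pos: [507.0, 124.7, 229.5]
ee_rot: [0.56, 0.772, 0.242, 0.177]
ft_force: [-0.1, -0.4, 0.3]
finger_gap: 84.9
```

```bash
python3 home.py; python3 - <<'E'
from h import *
im=get("scene"); hsv=cv2.cvtColor(im["pixels"],cv2.COLOR_RGB2HSV)
Q=R(RY,35)
for nm,lo,hi,w in(("red",(0,170,100),(6,255,255),(265,200,335,300)),("blue",(105,120,40),(130,255,255),(265,200,335,300))):
    m=cv2.inRange(hsv,np.array(lo),np.array(hi)); v,u=np.nonzero(m); k=(u>w[0])&(u<w[2])&(v>w[1])&(v<w[3]); P,rr=depth(im,np.c_[u,v][k]); print(nm,k.sum(),np.c_[u,v][k].mean(0).round(1),P[rr>0].mean(0).round(1))
a=cv2.resize(im["pixels"][150:320,130:420],None,fx=2.7,fy=2.7,interpolation=cv2.INTER_CUBIC); cv2.imwrite("pics/end.png",a[:,:,::-1])
E
```

```text
in home tool frame [  0.    0.2 -85. ] rot [-0.2  0.2 -0.2] q [ 0.75  0.08 -1.13  2.31  0.48  0.21  1.09] f [-0.1 -0.4  0.3] t 22.93
red 52 [295.3 271. ] [628.5 167.   63.6]
blue 129 [302.2 228.8] [551.5 140.8 178.9]
```

View pics/end.png

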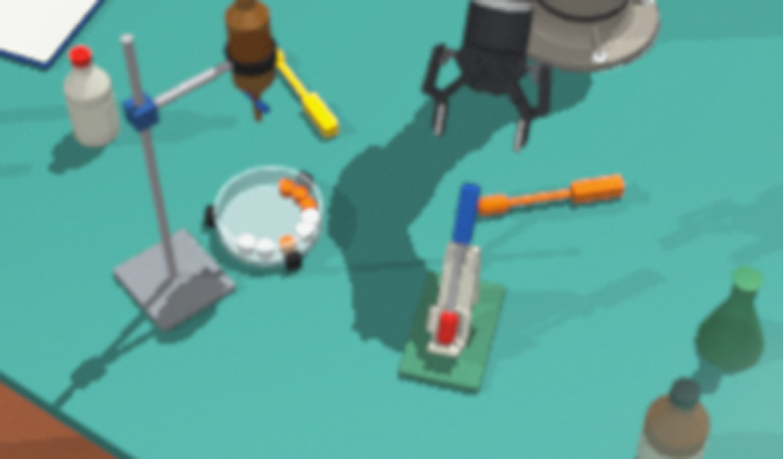

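Final picture: the stirrer is back in its cradles (handle (467,212), head (448,328)), the gripper is open and clear at (490,80), the beads are in the dish at (268,215), and the bottles and flask are standing.

```bash
python3 -c "
from bench import ctrl
print(ctrl.sign_off())"
```

```text
the job is handed in; nothing more can be done
None
```

I took the stirrer from its rest, stirred two full clockwise turns from the near side, laid it back, let go, backed off and handed in at about 23 s. No verdict was reported.

**How it was held:** The stirrer leaned 35° with its handle to the left and near side, not straight at the robot, because the arm reached the dish better that way.

**Last checks:**
- **Rest:** the stirrer's head and handle are within about 1.5 mm of where they were at the start.
- **Dish:** all eight beads were counted in a picture just after the stirring, in one layer and clearly moved. The last picture shows none outside the dish.
- **Gripper and surroundings:** the gripper is open and about 85 mm clear of the handle. The funnel, stand, bottles and flask look undisturbed, but I judged that by eye and did not measure it.

**What did not go to plan:**
- **Pinched bead:** on the second pass of the far side, a white bead got caught between the head and the wall. The wrist read about 15 N sideways and 16 N upward, and the head sagged to about 16 mm, so it was probably touching the floor. I lifted and moved inward, and the reading fell to about 1 N. I saw nothing above 25 N, but the force was only read at the end of each move.
- **Distance from the wall:** the head ran about 10 to 20 mm off the wall, with the larger gaps on the near and left sides to keep the leaning head off the rim. On that second far pass the gap was 23 to 27 mm.

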